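# Build a batten drying crib and stand washed pull handles in its notches

### The arm

A 6-joint arm with a two-finger parallel gripper is mounted at the origin on the work surface. World frame = base frame: x ahead of the robot, y to its left, z up, the work surface at z = 0. Lengths are in mm, angles in rad, forces in N, time in s.
With the tool pointing down it reaches from about 350 to 775 mm from the base axis. Payload 7.3 kg.
Tool frame: the origin (TCP) lies midway between the tips of the shut fingers; the grasp point (between the pads) lies bot.tcp_to_grasp behind it (bot.tcp_to_grasp is the distance from the TCP to the grasp point, in mm); z points along the fingers, y is the direction in which the jaws open and shut (so a half turn about z gives the same grasp; the last joint's range is limited). The gripper opens to 92 mm and grips with 3 to 60 N. Pads are 19 mm wide; open, the fingers measure 130 mm over their backs; the gripper's body (75 mm by 190 mm) begins 47 mm behind the grasp point.
Start: joints at [-1.423, 0.342, 1.524, -0, 1.275, -0.146], TCP at [152.058, -502.517, 226.741] pointing down, gripper open.
Joint ranges: [-2.53, 2.53], [-0.77, 2.02], [0.04, 2.7], [-1, 4.14], [0.28, 2.66], [-3.11, 3.11]. Speed limits (rad/s): [2.57, 2.57, 3.14, 3.14, 3.14, 3.14].

### API

Orientations are given as [roll, pitch, yaw] about the fixed x, y, z axes, in that order (R = Rz(yaw) Ry(pitch) Rx(roll)).
In Python, from plant import bot gives the robot as it stands.
- The arm moves only by the shell command python3 -m inch 'ROWS'. ROWS is JSON, one flat list of numbers, 7 for each row, row after row: the shift along the world's x, y, z in cm, then the turn, a rotation vector about the world's x, y, z in degrees, then the gripper command: -1 is shut, 1 is fully open, values between are in proportion. In form: [tx, ty, tz, ax, ay, az, fingers, tx, ty, tz, ax, ay, az, fingers, ...]. A call has exactly 5 rows; each row is the pose to reach, as a shift and turn from the pose measured when the call began; what a row does not reach only later rows make up. A row lasts 1/10 s, in which the tool goes at most 50 mm and 8.59 degrees, less where a joint would pass 70% of its speed; a pose out of reach is approached as far as the arm can. A call with a gripper value outside its range is refused whole. The fingers move at their own pace and stop on an object; the grip force is fixed at half the most. Time passes only in rows, so rows that repeat a pose let the fingers close, or fill a call up. It gives the time, the measured TCP pose, the force and the opening at its end, in the units of the state.
- bot.get_obs(): the state, without advancing time (a new reading comes with each control period).
- bot.capture(name): name is "scene" or "top" or "wrist"; returns the picture (420x560x3 uint8, red, green, blue); there is no depth.
- bot.calibration(name): a dict with "fx", "fy", "cx", "cy" (pixels), "k1" (the pictures are not rectified: a ray, as slopes to the right and down, at radius r is drawn at 1 + k1 r^2 times it, then the intrinsics apply), "cam_to_world" (4x4, takes a point from camera to world coordinates). Camera axes: x right, y down, z forward; pixel columns grow to the right and rows downward; lengths in mm; the calibration is good to about 2 mm. A picture is of the moment at which its call begins: read the wrist's pose just before it. calibration takes no time and is no camera call; for the wrist camera it gives the pose at the moment of the call.
- bot.close_job(): hands the job in, once; it reports no verdict.
The state is a dict: "time": time; "joint_positions": joint angles; "dq": joint speeds; "tau": joint torques, N m; "tool_pos": TCP position; "tcp_rot": TCP orientation; "contact_force": force on the tool from outside, world axes, zero at the start; "moment": the same for the moment, N m; "grip_width": finger opening in mm.
Only numpy, scipy, OpenCV 4.12 (cv2) and the standard library are available. Lean on these libraries where they do the work, as an engineer would, in place of code of your own. Each camera call takes 0.05 s, during which the arm holds its last target.

### The job

Build a drying crib on the drying board: lay the two thick bearers flat across the board's two runners, the two thin laths flat across the bearers, and the two notched battens flat across the laths, notches up and opposite one another, as far apart as a handle's feet; each pair side by side, well apart and about centred. Then stand every washed pull handle upright on it with one foot down in a notch of each notched batten, and leave the spray bottle, tub and loop tool where they are.

Things in the scene. Friction and masses are not known exactly. Their poses are not given: they have to be found in the camera images.
- board: Drying board, fixed to the bench: plywood 220 mm (its x) by 200 mm (y) and 16 mm thick, origin at the centre of its underside, with two wooden runners screwed on top along x at y = -60 and +60 mm, each 200 long, 24 wide and 18 mm high, so the runners' tops are 34 mm above the bench.
- bearer1: Plain wooden batten, a thick square-section bearer: 160 mm long (its x), 28 mm wide (y), 28 mm high (z); origin at its very centre. 85 g. Either face may lie up. Starts flat on the bench among the other battens.
- bearer2: Plain wooden batten, a thick square-section bearer: 160 mm long (its x), 28 mm wide (y), 28 mm high (z); origin at its very centre. 85 g. Either face may lie up. Starts flat on the bench among the other battens.
- lath1: Plain wooden batten, a thin lath: 160 mm long (its x), 28 mm wide (y), 14 mm high (z); origin at its very centre. 45 g. Either face may lie up. Starts flat on the bench among the other battens.
- lath2: Plain wooden batten, a thin lath: 160 mm long (its x), 28 mm wide (y), 14 mm high (z); origin at its very centre. 45 g. Either face may lie up. Starts flat on the bench among the other battens.
- notched1: Notched wooden batten 160 mm long (its x), 28 wide (y), 26 high (z), 70 g; origin at the centre of its underside; starts on the bench, notches up (z up). Three square notches right across its top, centred at x = -52, 0 and +52 mm, each 32 mm long in x and 12 deep (floor 14 mm above the underside).
- notched2: Notched wooden batten 160 mm long (its x), 28 wide (y), 26 high (z), 70 g; origin at the centre of its underside; starts on the bench, notches up (z up). Three square notches right across its top, centred at x = -52, 0 and +52 mm, each 32 mm long in x and 12 deep (floor 14 mm above the underside).
- handle1: Bisque-clay bow handle, a D arch of 22 x 13 mm strap, 145 g: straight legs 56 mm long at x = -50 and +50 mm (113 over all), rounded crown. Starts on its side. Origin midway between the feet on the underside as it lies; z 0 to 22 mm across the strap, y from the feet (0) to the crown top (95 mm; level 15 mm either side of x = 0). Upright: y axis up. Only 2 or 3 handles are there; absent: None.
- handle1_foot_a (a point): Middle of the bottom of that foot (foot 13 x 22 mm), body x = -50 mm, y = 0, z = 11 mm.
- handle1_foot_b (a point): Middle of the bottom of that foot (foot 13 x 22 mm), body x = +50 mm, y = 0, z = 11 mm.
- handle2: Bisque-clay bow handle, a D arch of 22 x 13 mm strap, 145 g: straight legs 56 mm long at x = -50 and +50 mm (113 over all), rounded crown. Starts on its side. Origin midway between the feet on the underside as it lies; z 0 to 22 mm across the strap, y from the feet (0) to the crown top (95 mm; level 15 mm either side of x = 0). Upright: y axis up. Only 2 or 3 handles are there; absent: None.
- handle2_foot_a (a point): Middle of the bottom of that foot (foot 13 x 22 mm), body x = -50 mm, y = 0, z = 11 mm.
- handle2_foot_b (a point): Middle of the bottom of that foot (foot 13 x 22 mm), body x = +50 mm, y = 0, z = 11 mm.
- handle3: Bisque-clay bow handle, a D arch of 22 x 13 mm strap, 145 g: straight legs 56 mm long at x = -50 and +50 mm (113 over all), rounded crown. Starts on its side. Origin midway between the feet on the underside as it lies; z 0 to 22 mm across the strap, y from the feet (0) to the crown top (95 mm; level 15 mm either side of x = 0). Upright: y axis up. Only 2 or 3 handles are there; absent: None.
- handle3_foot_a (a point): Middle of the bottom of that foot (foot 13 x 22 mm), body x = -50 mm, y = 0, z = 11 mm.
- handle3_foot_b (a point): Middle of the bottom of that foot (foot 13 x 22 mm), body x = +50 mm, y = 0, z = 11 mm.
- spray_bottle: Bystander: violet spray bottle with white head, 80 mm across and 195 mm tall, standing; origin at the centre of its underside.
- tub: Bystander: white glaze tub with lid, 98 mm across and 99 mm tall, standing; origin at the centre of its underside.
- loop_tool: Bystander: wooden loop tool 170 mm long lying on the bench; origin under the middle of its wooden shaft.

How it is judged (in metres and radians):
On the way, in this order (a step that is already met when the one before it is completed fails the run):
1. both bearers lie flat across both runners (z of bearer1 in the frame of board between 0.044 and 0.052 m and y of bearer1 in the frame of board between -0.025 and 0.025 m and x of bearer1 in the frame of board between -0.095 and 0.095 m and angle between the x axis of each of bearer1, bearer2 and the y axis of board, either way round below 0.2 rad and angle between the x axis of each of bearer1, bearer2 and the z axis of board, either way round above 1.47 rad and z of bearer2 in the frame of board between 0.044 and 0.052 m and y of bearer2 in the frame of board between -0.025 and 0.025 m and x of bearer2 in the frame of board between -0.095 and 0.095 m and horizontal distance between bearer1 and bearer2 between 0.07 and 0.16 m), for 0.2 s.
2. both laths lie flat across the bearers (all of step 1 and z of lath1 in the frame of board between 0.065 and 0.073 m and x of lath1 in the frame of board between -0.04 and 0.04 m and y of lath1 in the frame of board between -0.09 and 0.09 m and angle between the x axis of each of lath1, lath2 and the x axis of board, either way round below 0.2 rad and angle between the x axis of each of lath1, lath2 and the z axis of board, either way round above 1.47 rad and z of lath2 in the frame of board between 0.065 and 0.073 m and x of lath2 in the frame of board between -0.04 and 0.04 m and y of lath2 in the frame of board between -0.09 and 0.09 m and horizontal distance between lath1 and lath2 between 0.07 and 0.15 m), for 0.2 s.
3. both notched battens lie flat across the laths, notches up, a handle's width apart (all of step 2 and z of notched1 in the frame of board between 0.072 and 0.08 m and y of notched1 in the frame of board between -0.04 and 0.04 m and x of notched1 in the frame of board between -0.09 and 0.09 m and angle between the x axis of each of notched1, notched2 and the y axis of board, either way round below 0.2 rad and angle between the x axis of each of notched1, notched2 and the z axis of board, either way round above 1.47 rad and angle between each of notched1, notched2's own z axis and vertical below 0.1 rad and z of notched2 in the frame of board between 0.072 and 0.08 m and y of notched2 in the frame of board between -0.04 and 0.04 m and x of notched2 in the frame of board between -0.09 and 0.09 m and horizontal distance between notched1 and notched2 between 0.08 and 0.12 m), for 0.2 s.
At the end, for the whole second after the job is handed in: Bearers across the runners, laths across them, notched battens across those, notches up: flat, square (0.2 rad), centred (25-40 mm), pairs 70-160, 70-150 and 80-120 mm apart. Every handle at rest, upright (0.15 rad), square (0.25 rad), a foot on a notch floor (4 mm) of each notched batten (all of step 3 and angle between each of handle1, handle2, handle3's own y axis and vertical below 0.15 rad and angle between the x axis of each of handle1, handle2, handle3 and the x axis of board, either way round below 0.25 rad and linear speed of each of handle1, handle2, handle3 below 0.03 m/s and ((z of handle1_foot_a in the frame of notched1 between 0.01 and 0.0185 m and y of handle1_foot_a in the frame of notched1 between -0.016 and 0.016 m and x of handle1_foot_a in the frame of notched1 between -0.08 and 0.08 m and z of handle1_foot_b in the frame of notched2 between 0.01 and 0.0185 m and y of handle1_foot_b in the frame of notched2 between -0.016 and 0.016 m and x of handle1_foot_b in the frame of notched2 between -0.08 and 0.08 m) or (z of handle1_foot_a in the frame of notched2 between 0.01 and 0.0185 m and y of handle1_foot_a in the frame of notched2 between -0.016 and 0.016 m and x of handle1_foot_a in the frame of notched2 between -0.08 and 0.08 m and z of handle1_foot_b in the frame of notched1 between 0.01 and 0.0185 m and y of handle1_foot_b in the frame of notched1 between -0.016 and 0.016 m and x of handle1_foot_b in the frame of notched1 between -0.08 and 0.08 m)) and ((z of handle2_foot_a in the frame of notched1 between 0.01 and 0.0185 m and y of handle2_foot_a in the frame of notched1 between -0.016 and 0.016 m and x of handle2_foot_a in the frame of notched1 between -0.08 and 0.08 m and z of handle2_foot_b in the frame of notched2 between 0.01 and 0.0185 m and y of handle2_foot_b in the frame of notched2 between -0.016 and 0.016 m and x of handle2_foot_b in the frame of notched2 between -0.08 and 0.08 m) or (z of handle2_foot_a in the frame of notched2 between 0.01 and 0.0185 m and y of handle2_foot_a in the frame of notched2 between -0.016 and 0.016 m and x of handle2_foot_a in the frame of notched2 between -0.08 and 0.08 m and z of handle2_foot_b in the frame of notched1 between 0.01 and 0.0185 m and y of handle2_foot_b in the frame of notched1 between -0.016 and 0.016 m and x of handle2_foot_b in the frame of notched1 between -0.08 and 0.08 m)) and ((z of handle3_foot_a in the frame of notched1 between 0.01 and 0.0185 m and y of handle3_foot_a in the frame of notched1 between -0.016 and 0.016 m and x of handle3_foot_a in the frame of notched1 between -0.08 and 0.08 m and z of handle3_foot_b in the frame of notched2 between 0.01 and 0.0185 m and y of handle3_foot_b in the frame of notched2 between -0.016 and 0.016 m and x of handle3_foot_b in the frame of notched2 between -0.08 and 0.08 m) or (z of handle3_foot_a in the frame of notched2 between 0.01 and 0.0185 m and y of handle3_foot_a in the frame of notched2 between -0.016 and 0.016 m and x of handle3_foot_a in the frame of notched2 between -0.08 and 0.08 m and z of handle3_foot_b in the frame of notched1 between 0.01 and 0.0185 m and y of handle3_foot_b in the frame of notched1 between -0.016 and 0.016 m and x of handle3_foot_b in the frame of notched1 between -0.08 and 0.08 m))); the robot touches nothing.
It fails at once if the spray bottle is shifted by more than 30 mm (distance of spray_bottle from where it was at the start of the episode above 0.03 m).
It fails at once if the tub is shifted by more than 30 mm (distance of tub from where it was at the start of the episode above 0.03 m).
It fails at once if the loop tool is shifted by more than 30 mm (distance of loop_tool from where it was at the start of the episode above 0.03 m).
Of handle1, handle2, handle3 only 2 to 3 are there at a start; the rules pass over those that are not, and their reading is None.
At some moment in a run one of bearer1, bearer2, lath1, lath2 may be knocked a few centimetres aside while the robot is not near it.
It also fails if it takes over 210 s, if anything falls off the work surface, if the arm or the gripper's body presses on something with over 40 N, if the wrist force passes 120 N, or if a joint passes its speed limit or range.

## Working session

There is one attempt and no reset: what is moved stays moved. The work goes in short steps, Python scripts to look and compute and a shell command to move; the robot and the scene stay as the last step left them, time stands still between calls to the robot, and variables do not carry over. Pictures are saved under pics/ and viewed, and the job is handed in when it is done.

```bash
ls; mkdir -p pics; cat > h.py <<'E'
import numpy as np,cv2
from plant import bot
def snap(n,f,crop=None,s=1):
    im=bot.capture(n)[:,:,::-1].copy()
    cv2.imwrite('pics/'+f+'_raw.png',im)
    if crop:
        a,b,c,d=crop; im=im[b:d,a:c]
    im=cv2.resize(im,None,fx=s,fy=s,interpolation=cv2.INTER_CUBIC)
    cv2.imwrite('pics/'+f+'.png',im)
def crop(src,f,a,b,c,d,s):
    im=cv2.imread('pics/'+src+'_raw.png')[b:d,a:c]
    cv2.imwrite('pics/'+f+'.png',cv2.resize(im,None,fx=s,fy=s,interpolation=cv2.INTER_CUBIC))
def px2w(c,u,v,z):
    x=(u-c['cx'])/c['fx'];y=(v-c['cy'])/c['fy']
    rd=np.hypot(x,y);r=rd
    for _ in range(30): r=rd/(1+c['k1']*r*r)
    k=r/rd if rd>0 else 1
    M=np.array(c['cam_to_world']);d=M[:3,:3]@np.array([x*k,y*k,1]);o=M[:3,3]
    return o+d*(z-o[2])/d[2]
def w2px(c,p):
    M=np.array(c['cam_to_world']);q=M[:3,:3].T@(np.array(p,float)-M[:3,3])
    x,y=q[0]/q[2],q[1]/q[2];k=1+c['k1']*(x*x+y*y)
    return c['fx']*x*k+c['cx'],c['fy']*y*k+c['cy']
E
python3 - <<'E'
from h import *
o=bot.get_obs();print({k:np.round(v,3) for k,v in o.items()},bot.tcp_to_grasp)
for n in ['scene','top']:
    snap(n,n+'0',s=1.4);c=bot.calibration(n);print(n,{k:np.round(v,3).tolist() for k,v in c.items()})
E
```

```text
pics
{'time': np.float64(0.0), 'joint_positions': array([-1.423,  0.343,  1.525, -0.   ,  1.275, -0.146]), 'dq': array([-0.   , -0.001,  0.   , -0.001,  0.002,  0.   ]), 'tau': array([ 1.0000e-03, -4.3123e+01, -2.4422e+01,  7.2000e-02,  5.6000e-02,
       -0.0000e+00]), 'tool_pos': array([ 151.979, -502.072,  226.03 ]), 'tcp_rot': array([-3.14 , -0.   ,  0.294]), 'contact_force': array([-0.411, -0.346, -0.185]), 'moment': array([ 0.013, -0.   , -0.013]), 'grip_width': np.float64(91.854)} 18.8
scene {'fx': 543.25, 'fy': 543.25, 'cx': 270.434, 'cy': 215.053, 'k1': -0.058, 'cam_to_world': [[0.573, 0.578, -0.582, 1459.489], [0.82, -0.393, 0.417, -577.556], [0.013, -0.716, -0.698, 1060.752], [0.0, 0.0, 0.0, 1.0]]}
top {'fx': 474.117, 'fy': 474.117, 'cx': 282.372, 'cy': 206.837, 'k1': -0.15, 'cam_to_world': [[0.013, -0.98, 0.197, 307.106], [-1.0, -0.012, 0.008, 41.999], [-0.006, -0.197, -0.98, 1496.743], [0.0, 0.0, 0.0, 1.0]]}
```

View pics/scene0.png

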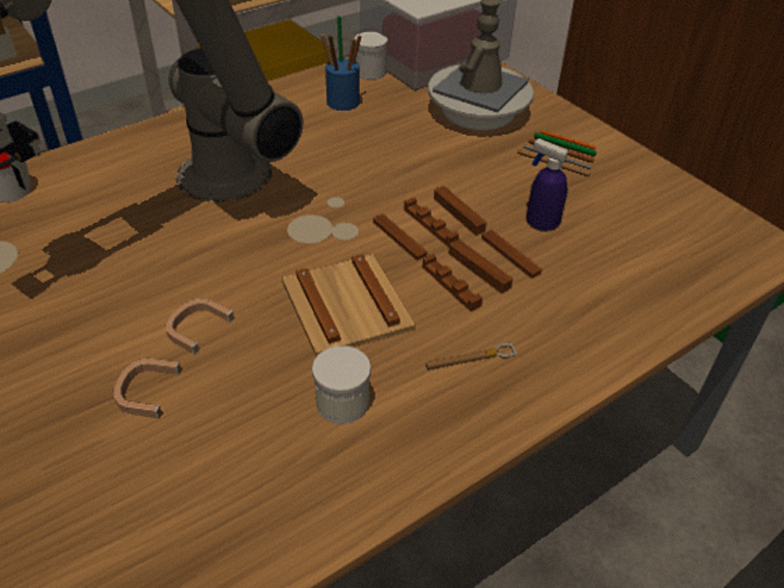

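View pics/top0.png

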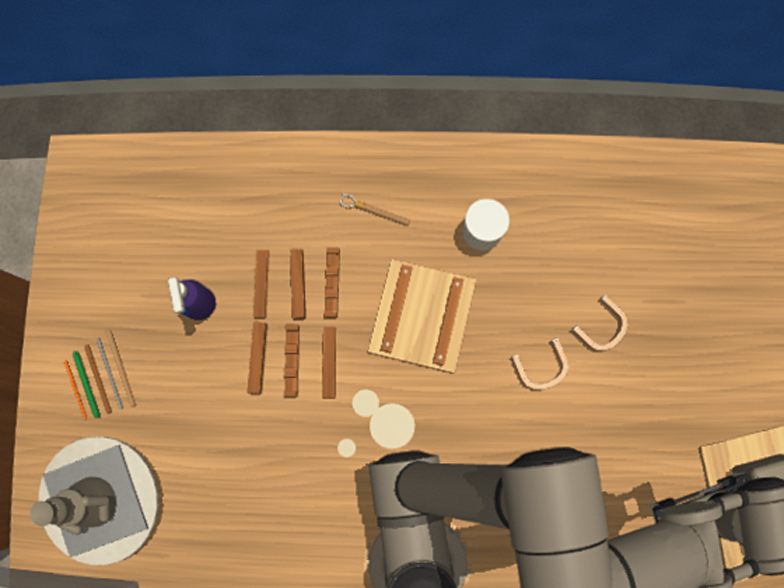

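```bash
python3 - <<'E'
from h import *
crop('top0','c1',170,170,250,290,6.5) if 0 else crop('top0','c1',170,165,250,295,4.6)
crop('top0','c2',255,180,345,270,6.5)
crop('top0','c3',360,200,460,285,7)
E
```

```text
(no output)
```

View pics/c1.png

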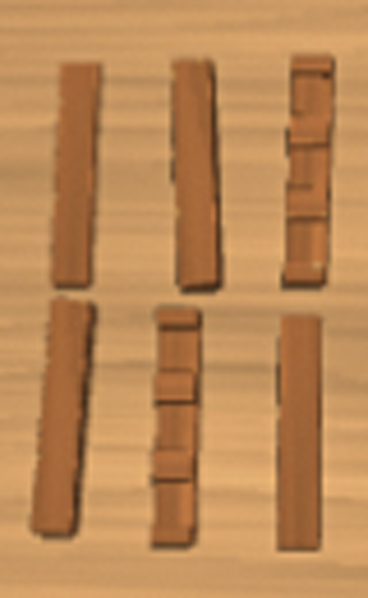

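View pics/c2.png

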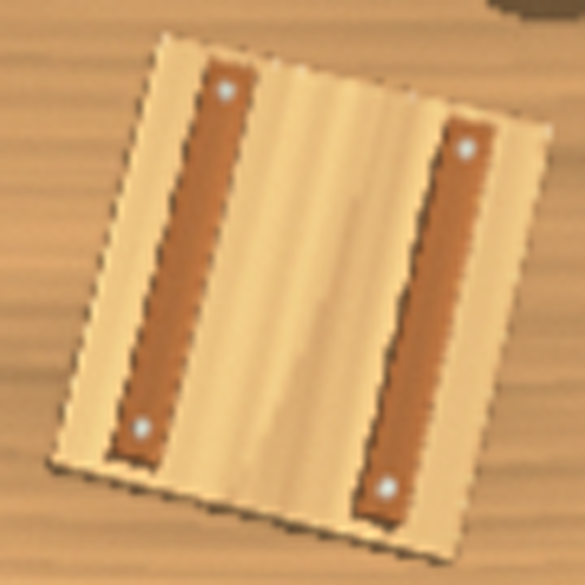

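View pics/c3.png

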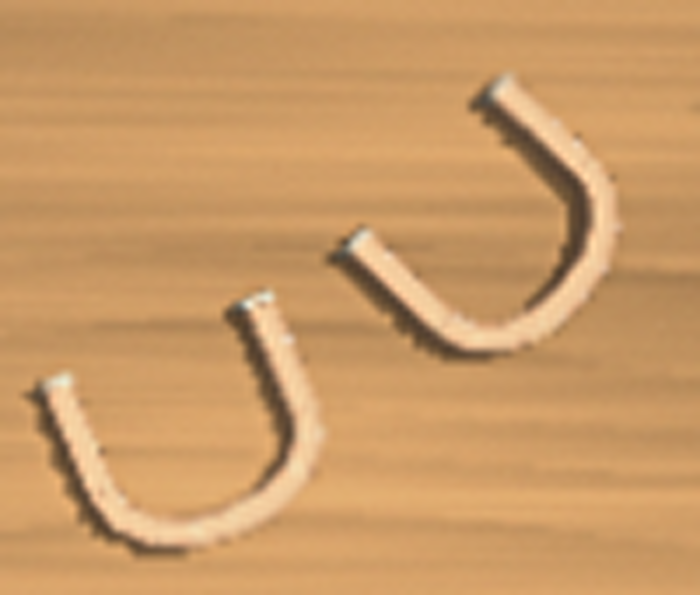

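```bash
python3 - <<'E'
from h import *
c=bot.calibration('top')
def w(pts,z,s,ox,oy):
    return np.array([px2w(c,(a+.5)/s-.5+ox,(b+.5)/s-.5+oy,z)[:2] for a,b in pts])
S={'lathA':([(60,63),(101,65),(90,287),(53,285)],14),'bearA':([(174,62),(211,61),(217,288),(180,290)],28),'notA':([(291,56),(333,58),(324,287),(282,284)],26),
'bearB':([(52,300),(92,303),(76,534),(33,530)],28),'notB':([(156,309),(201,311),(195,545),(152,543)],26),'lathB':([(281,316),(321,317),(320,549),(279,548)],14)}
for n,(p,z) in S.items():
    q=w(p,z,4.6,170,165);t=(q[0]+q[1])/2;b=(q[2]+q[3])/2;d=t-b
    print(n,q.mean(0).round(1),'len',np.hypot(*d).round(1),'yaw',np.degrees(np.arctan2(d[1],d[0])).round(1))
q=w([(226,90),(142,428),(466,148),(387,488)],34,6.5,255,180);d=(q[0]-q[1]+q[2]-q[3])
print('board',q.mean(0),np.degrees(np.arctan2(d[1],d[0])),np.hypot(*(d/2)),np.hypot(*(q[0]-q[2])))
q=w([(163,35),(549,130),(455,562),(55,460)],16,6.5,255,180)
print('board corners',q.mean(0),q.round(1).tolist())
for p in ([(258,300),(57,382),(180,535)],[(505,82),(360,240),(545,275)]):
    q=w(p,22,7,360,200);print('h',q.round(1).tolist(),np.hypot(*(q[0]-q[1])))
E
```

```text
lathA [615.8 364.8] len 158.9 yaw 0.8
bearA [613.7 278.2] len 161.0 yaw 3.9
notA [617.9 200.7] len 161.4 yaw -0.4
bearB [444.9 362.1] len 157.3 yaw -1.6
notB [439.5 284.8] len 159.0 yaw 1.0
lathB [438.3 201.3] len 158.4 yaw 1.3
board [547.92893774  -6.29877252] -13.015457681906401 170.06514484230985 119.99111606843756
board corners [547.34020803  -7.0358189 ] [[676.2, 64.3], [630.4, -126.4], [417.9, -79.4], [464.8, 113.4]]
h [[493.3, -306.3], [455.7, -214.2], [387.8, -268.4]] 99.45889732578908
h [[594.5, -425.0], [520.9, -354.1], [505.4, -439.6]] 102.158913200222
```

```bash
python3 - <<'E'
from h import *
c=bot.calibration('top')
print('tub',px2w(c,487/1.4,220/1.4,99),'bottle',px2w(c,200/1.4,300/1.4,120),'tool',px2w(c,410/1.4,223/1.4,5),px2w(c,345/1.4,200/1.4,5))
E
python3 -m inch '[15,20,2,0,0,0,0.1, 15,20,2,0,0,0,0.1, 15,20,2,0,0,0,0.1, 15,20,2,0,0,0,0.1, 15,20,2,0,0,0,0.1]'
python3 -m inch '[15,20,0,0,0,0,0.1, 15,20,0,0,0,0,0.1, 15,20,0,0,0,0,0.1, 15,20,0,0,0,0,0.1, 15,20,0,0,0,0,0.1]'
```

```text
tub [ 746.57580838 -145.95784887   99.        ] bottle [555.9032601  471.64069547 120.        ] tool [766.26086278  22.40051939   5.        ] [821.50865504 176.60179658   5.        ]
time: 0.6
tool_pos: [302.0, -301.1, 246.0]
tcp_rot: [-3.14, -0.0, 0.293]
contact_force: [1.8, -0.0, -0.4]
grip_width: 55.9
time: 1.1
tool_pos: [451.7, -100.6, 245.9]
tcp_rot: [-3.14, -0.0, 0.293]
contact_force: [1.2, -1.1, 0.8]
grip_width: 50.1
```

```bash

python3 -m inch '[10,22,0,0,0,-6,0.1, 10,22,0,0,0,-12.9,0.1, 10,22,0,0,0,-12.9,0.1, 10,22,0,0,0,-12.9,0.1, 10,22,0,0,0,-12.9,0.1]'
python3 -m inch '[6.2,15.9,0,0,0,0,0.1, 6.2,15.9,0,0,0,0,0.1,6.2,15.9,0,0,0,0,0.1,6.2,15.9,0,0,0,0,0.1,6.2,15.9,0,0,0,0,0.1]'
python3 - <<'E'
from h import *
print(bot.get_obs()['tool_pos'],bot.get_obs()['joint_positions'])
c=bot.calibration('wrist');np.save('wc.npy',c['cam_to_world']);print(c)
snap('wrist','w1',s=1.4)
E
```

```text
time: 1.6
tool_pos: [552.0, 121.9, 245.5]
tcp_rot: [-3.14, 0.001, 0.069]
contact_force: [0.8, -0.6, 0.2]
grip_width: 50.3
time: 2.1
tool_pos: [613.8, 284.2, 243.6]
tcp_rot: [-3.14, 0.003, 0.073]
contact_force: [-1.4, -0.5, -0.4]
grip_width: 51.0
[613.75668597 284.15658618 243.56733231] [0.31917013 0.62654088 1.0099143  0.00258887 1.50707949 1.81704464]
{'fx': 314.47500086783043, 'fy': 314.47500086783043, 'cx': 280.45032537282185, 'cy': 201.5890869722511, 'k1': -0.004875681414366409, 'cam_to_world': array([[ 7.32977364e-02, -9.54254792e-01, -2.89871064e-01,
         6.92267367e+02],
       [-9.97305580e-01, -7.10084144e-02, -1.84224037e-02,
         2.89887787e+02],
       [-3.00361769e-03,  2.90440350e-01, -9.56888385e-01,
         4.01408122e+02],
       [ 0.00000000e+00,  0.00000000e+00,  0.00000000e+00,
         1.00000000e+00]])}
```

View pics/w1.png

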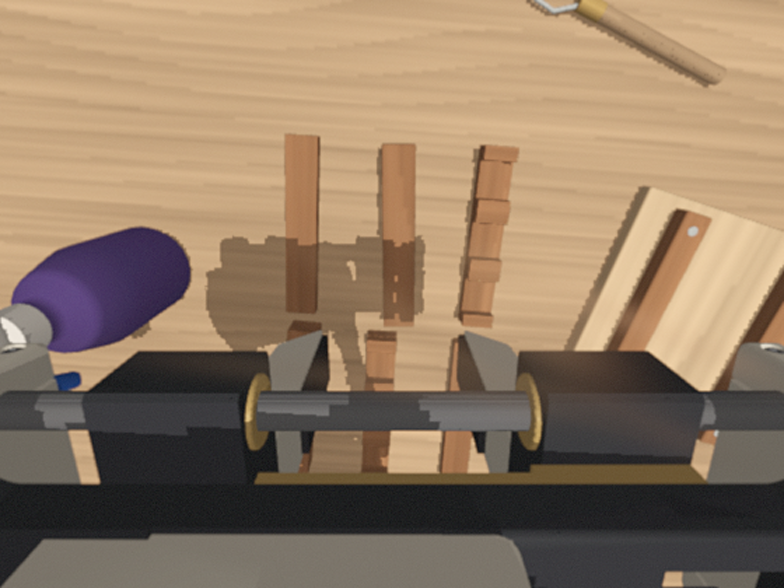

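```bash
python3 - <<'E'
from h import *
c=bot.calibration('wrist')
q=np.array([px2w(c,a/1.4,b/1.4,28)[:2] for a,b in [(384,144),(414,144),(413,325),(387,325)]]);print(q,q.mean(0))
E
python3 -m inch '[0,-0.6,-5,0,0,0,0.1, 0,-0.6,-10,0,0,0,0.1, 0,-0.6,-15,0,0,0,0.1,0,-0.6,-18,0,0,0,0.1,0,-0.6,-18,0,0,0,0.1]'
```

```text
[[695.08926723 295.89719029]
 [696.83509209 271.65113071]
 [539.42057048 259.01101818]
 [537.69427564 282.7167319 ]] [617.25980136 277.31901777]
time: 2.65
tool_pos: [610.0, 273.4, 58.6]
tcp_rot: [3.14, 0.014, 0.07]
contact_force: [0.2, -0.2, -0.1]
grip_width: 50.6
```

```bash

python3 -m inch '[0.6,0.4,-3,0,0,0,0.1, 0.6,0.4,-4.9,0,0,0,0.1,0.6,0.4,-4.9,0,0,0,0.1, 0.6,0.4,-4.9,0,0,0,0.1, 0.6,0.4,-4.9,0,0,0,0.1]'
python3 -m inch '[0,0,0,0,0,0,-1, 0,0,0,0,0,0,-1, 0,0,0,0,0,0,-1, 0,0,0,0,0,0,-1, 0,0,0,0,0,0,-1]'
```

```text
time: 3.15
tool_pos: [617.6, 277.6, 12.5]
tcp_rot: [3.141, 0.009, 0.069]
contact_force: [0.2, -0.2, 0.6]
grip_width: 50.9
time: 3.65
tool_pos: [617.9, 277.8, 13.2]
tcp_rot: [3.141, 0.008, 0.07]
contact_force: [-1.2, -0.1, 5.0]
grip_width: 27.4
```

```bash

python3 -m inch '[0,0,3,0,0,0,-1, 0,0,8,0,0,0,-1, 0,-3,12,0,0,6,-1, -0.3,-7,13,0,0,14,-1, -0.6,-11,13,0,0,22,-1]'
python3 -m inch '[-0.6,-5,0,0,0,8.5,-1, -1,-10,0,0,0,17,-1, -1.5,-15,0,0,0,25.5,-1, -1.5,-17,0,0,0,34,-1, -1.5,-18,0,0,0,42,-1]'
```

```text
time: 4.15
tool_pos: [612.7, 167.2, 145.7]
tcp_rot: [3.139, 0.004, 0.461]
contact_force: [-0.4, 0.2, -1.4]
grip_width: 27.9
time: 4.65
tool_pos: [597.1, -16.2, 145.2]
tcp_rot: [3.14, 0.005, 1.185]
contact_force: [0.1, 0.6, -0.2]
grip_width: 27.5
```

```bash

python3 -m inch '[0,-0.1,-3,0,0,8,-1, 0,-0.1,-6,0,0,9.1,-1, 0,-0.1,-8,0,0,9.1,-1, 0,-0.1,-8.5,0,0,9.1,-1, 0,-0.1,-8.5,0,0,9.1,-1]'
```

```text
time: 5.15
tool_pos: [596.6, -17.2, 59.5]
tcp_rot: [-3.141, 0.005, 1.344]
contact_force: [-0.0, -0.6, -0.9]
grip_width: 27.7
```

```bash

python3 -m inch '[0,0,-0.6,0,0,0,-1, 0,0,-1.1,0,0,0,-1, 0,0,-1.2,0,0,0,-1, 0,0,-1.2,0,0,0,-1, 0,0,-1.2,0,0,0,-1]'
python3 -m inch '[0,0,0,0,0,0,0.1, 0,0,0,0,0,0,0.1, 0,0,0,0,0,0,0.1, 0,0,1,0,0,0,0.1, 0,0,4,0,0,0,0.1]'
```

```text
time: 5.65
tool_pos: [596.8, -17.2, 47.8]
tcp_rot: [-3.141, 0.005, 1.344]
contact_force: [0.9, 0.8, -1.3]
grip_width: 27.9
time: 6.15
tool_pos: [595.0, -17.0, 86.2]
tcp_rot: [-3.136, 0.006, 1.344]
contact_force: [0.1, 0.1, 0.8]
grip_width: 50.5
```

```bash

python3 -m inch '[0,0,5,0,0,-5,0.1, -3,4,8,0,0,-13,0.1, -5,9,9,0,0,-21,0.1, -8,14,9,0,0,-29,0.1, -10,19,9,0,0,-37,0.1]'
python3 -m inch '[-2,5,0,0,0,-8,0.1, -4,10,0,0,0,-16,0.1, -5,15,0,0,0,-24,0.1, -5,19,0,0,0,-32,0.1, -5,19,0,0,0,-40,0.1]'
python3 - <<'E'
from h import *
o=bot.get_obs();print(o['tool_pos'],o['tcp_rot'],o['joint_positions'])
snap('top','t2',(150,150,420,320),2.9)
E
```

```text
time: 6.65
tool_pos: [504.6, 150.8, 177.7]
tcp_rot: [-3.137, 0.004, 0.697]
contact_force: [0.5, -0.5, -1.8]
grip_width: 50.6
time: 7.15
tool_pos: [453.5, 344.6, 178.7]
tcp_rot: [-3.135, 0.002, 0.006]
contact_force: [0.5, -0.1, -0.7]
grip_width: 50.3
[453.50665176 344.63619317 178.72351362] [-3.13496864e+00  2.48687629e-03  6.02753977e-03] [0.51134937 0.46260822 1.47366994 0.00749797 1.2042933  2.07344303]
```

View pics/t2.png

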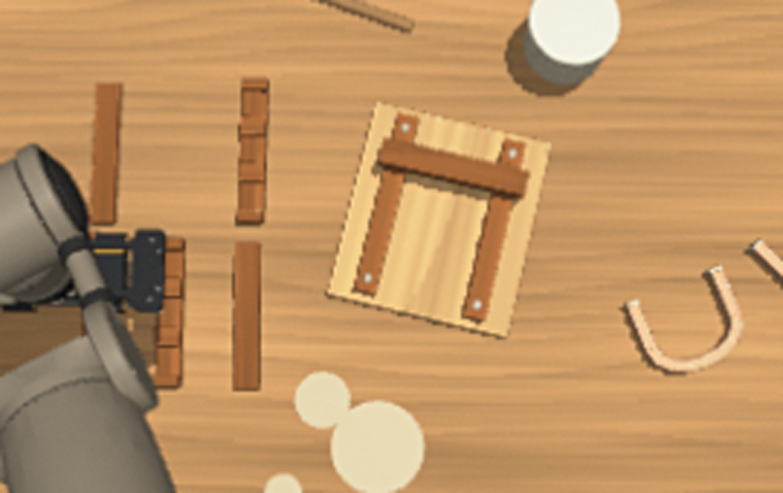

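```bash

python3 -m inch '[-0.9,1.7,-3,0,0,-1.9,0.1, -0.9,1.7,-7,0,0,-1.9,0.1, -0.9,1.7,-11,0,0,-1.9,0.1, -0.9,1.7,-12.5,0,0,-1.9,0.1, -0.9,1.7,-12.5,0,0,-1.9,0.1]'
python3 - <<'E'
from h import *
o=bot.get_obs();print(o['tool_pos'],o['tcp_rot'])
c=bot.calibration('wrist')
snap('wrist','w2',s=1.4)
print([w2px(c,p) for p in [(445-80,362,28),(445+80,362,28)]])
E
```

```text
time: 7.7
tool_pos: [443.1, 361.0, 51.5]
tcp_rot: [-3.137, 0.007, -0.035]
contact_force: [0.2, -0.0, -0.0]
grip_width: 50.3
[443.14195653 361.03086568  51.53218519] [-3.13745265  0.00695684 -0.03464176]
[(np.float64(283.7633405110008), np.float64(340.70480562201584)), (np.float64(274.73222154519095), np.float64(100.09008915101212))]
```

View pics/w2.png

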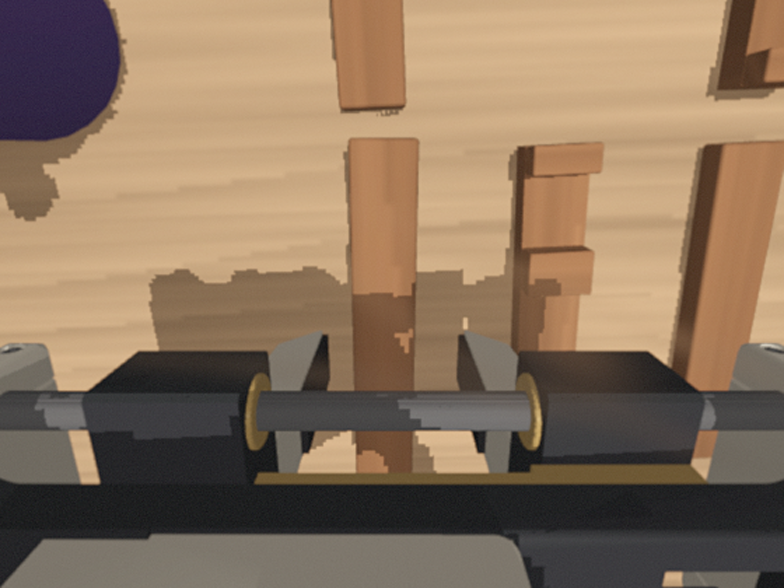

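```bash
python3 - <<'E'
from h import *
crop('scene0','c4',255,125,400,225,5.5)
E
```

```text
(no output)
```

View pics/c4.png

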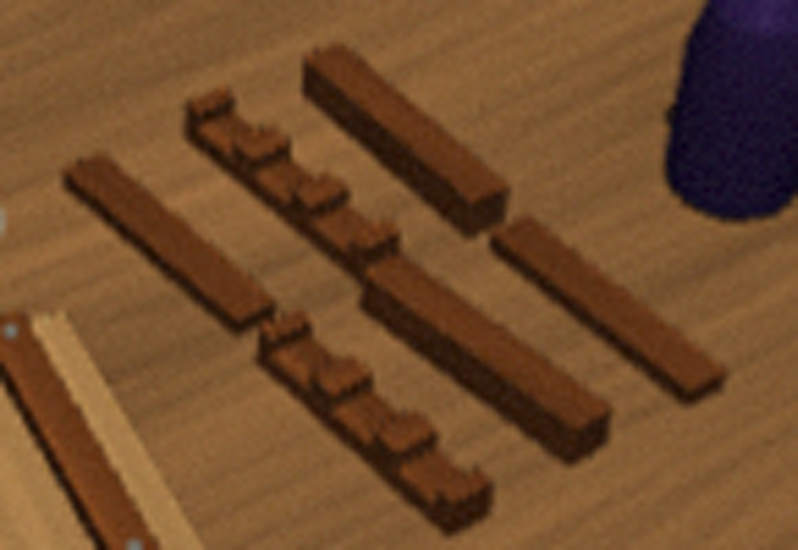

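Identification confirmed: the bearers are the thick pieces (405,140) and (485,355); laths at (170,240) and (610,305). Grasp the second bearer.

```bash

python3 -m inch '[0.2,0.1,-2,0,0,0,0.1, 0.2,0.1,-3.8,0,0,0,0.1,0.2,0.1,-4,0,0,0,0.1, 0.2,0.1,-4,0,0,0,0.1, 0.2,0.1,-4,0,0,0,0.1]'
python3 -m inch '[0,0,0,0,0,0,-1, 0,0,0,0,0,0,-1, 0,0,0,0,0,0,-1, 0,0,0,0,0,0,-1, 0,0,0,0,0,0,-1]'
```

```text
time: 8.25
tool_pos: [447.3, 363.3, 15.1]
tcp_rot: [-3.134, 0.002, -0.035]
contact_force: [-0.2, 0.7, -0.1]
grip_width: 50.3
time: 8.75
tool_pos: [447.6, 363.6, 15.6]
tcp_rot: [-3.133, 0.001, -0.035]
contact_force: [-1.1, 0.5, 5.2]
grip_width: 27.8
```

```bash

python3 -m inch '[0,0,3,0,0,0,-1, 0,0,8,0,0,0,-1, 0.5,-3,12,0,0,7,-1, 1,-7,13,0,0,15,-1, 1.5,-11.5,13,0,0,23,-1]'
python3 -m inch '[1,-5,0,0,0,8.5,-1, 2,-10,0,0,0,17,-1, 3,-15,0,0,0,25.5,-1, 3.3,-20,0,0,0,34,-1, 3.7,-23,0,0,0,42,-1]'
python3 -m inch '[0,-1,-1,0,0,7,-1, 0,-1.2,-3,0,0,14,-1, 0,-1.2,-6,0,0,14,-1, 0,-1.2,-7.5,0,0,14,-1, 0,-1.2,-7.5,0,0,14,-1]'
```

```text
time: 9.25
tool_pos: [463.6, 248.8, 147.8]
tcp_rot: [-3.134, -0.004, 0.373]
contact_force: [0.5, 0.8, -0.9]
grip_width: 27.8
time: 9.75
tool_pos: [499.1, 29.7, 147.5]
tcp_rot: [-3.133, -0.003, 1.033]
contact_force: [1.8, -0.7, -0.2]
grip_width: 27.8
time: 10.25
tool_pos: [497.2, 17.7, 70.3]
tcp_rot: [-3.127, -0.002, 1.277]
contact_force: [-0.6, 0.2, -1.1]
grip_width: 27.6
```

```bash

python3 -m inch '[0.2,-1,0,0,0,3.9,-1, 0.2,-1.3,-0.6,0,0,3.9,-1, 0.2,-1.3,-1.2,0,0,3.9,-1, 0.2,-1.3,-1.8,0,0,3.9,-1, 0.2,-1.3,-1.8,0,0,3.9,-1]'
python3 -m inch '[0,0,0,0,0,0,-1, 0,0,0,0,0,0,0.1, 0,0,0,0,0,0,0.1, 0,0,0.2,0,0,0,0.1, 0,0,3,0,0,0,0.1]'
```

```text
time: 10.75
tool_pos: [498.5, 5.1, 51.5]
tcp_rot: [-3.126, -0.002, 1.345]
contact_force: [-0.4, 0.6, -0.5]
grip_width: 27.7
time: 11.25
tool_pos: [496.5, 5.3, 79.7]
tcp_rot: [-3.12, -0.002, 1.344]
contact_force: [-1.1, 0.2, 1.1]
grip_width: 49.5
```

```bash

python3 -m inch '[0,0,5,0,0,-5,0.1, -1,4,10,0,0,-13,0.1, -2,9,12,0,0,-21,0.1, -3,14,12,0,0,-29,0.1, -4,18,12,0,0,-37,0.1]'
python3 -m inch '[-1,1,0,0,0,-8,0.1, -2,2,0,0,0,-16,0.1, -2,2,0,0,0,-24,0.1, -2,2,0,0,0,-32,0.1, -2,2,0,0,0,-38.5,0.1]'
python3 - <<'E'
from h import *
o=bot.get_obs();print(o['tool_pos'],o['tcp_rot'],o['joint_positions'])
snap('top','t3',(150,150,420,320),2.9)
snap('wrist','w3',s=1.4)
c=bot.calibration('wrist')
print([np.round(np.array(w2px(c,p))*1.4) for p in [(438-80,201,14),(438+80,202,14)]])
E
```

```text
time: 11.75
tool_pos: [461.6, 167.4, 200.6]
tcp_rot: [-3.122, -0.005, 0.713]
contact_force: [0.5, 0.2, 0.6]
grip_width: 50.3
time: 12.25
tool_pos: [441.5, 187.6, 201.0]
tcp_rot: [-3.122, -0.006, 0.036]
contact_force: [-0.3, -0.2, 0.1]
grip_width: 50.6
[441.46909976 187.55685053 201.01256639] [-3.12163066 -0.005654    0.0359212 ] [0.22933908 0.27643126 1.69498277 0.02017465 1.16086712 1.7562032 ]
[array([378., 348.]), array([383., 153.])]
```

View pics/t3.png

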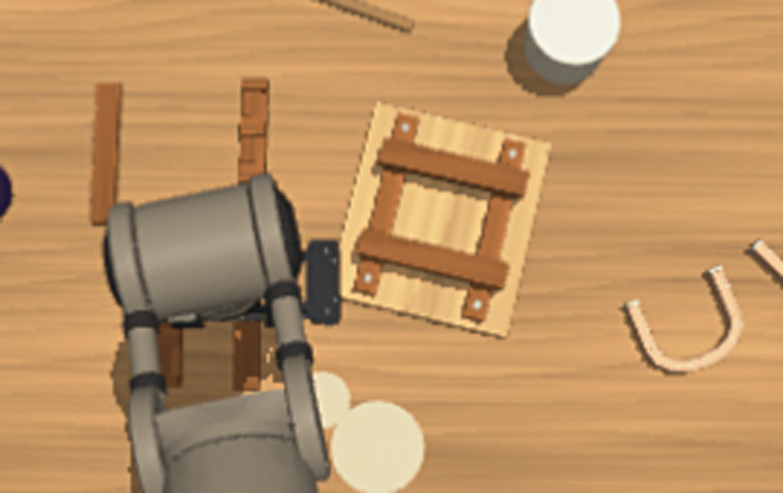

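View pics/w3.png

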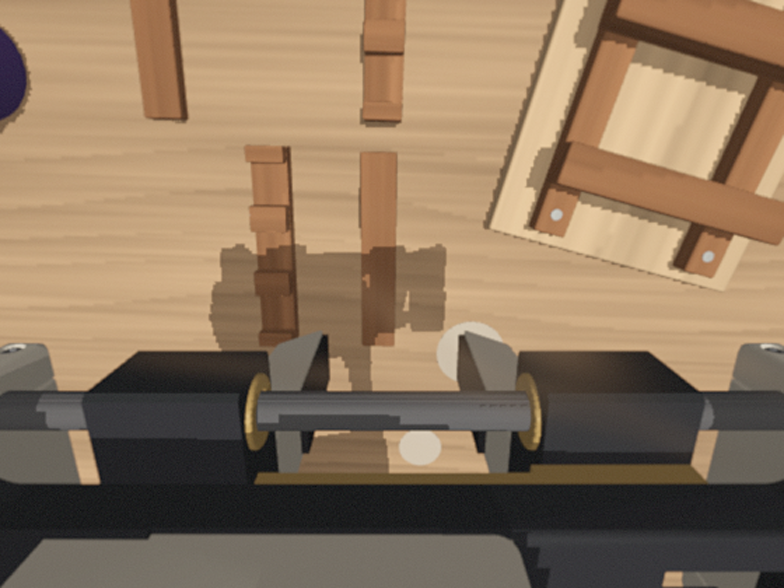

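```bash

python3 -m inch '[-0.2,1.4,-4,-1.1,0.3,-0.5,0.1, -0.2,1.4,-9,-1.1,0.3,-0.5,0.1, -0.2,1.4,-13,-1.1,0.3,-0.5,0.1, -0.2,1.4,-15.5,-1.1,0.3,-0.5,0.1, -0.2,1.4,-15.5,-1.1,0.3,-0.5,0.1]'

```

```text
time: 12.85
tool_pos: [437.3, 200.7, 43.2]
tcp_rot: [3.141, 0.007, 0.034]
contact_force: [-0.1, 0.3, -0.5]
grip_width: 50.3
```

```bash

python3 -m inch '[0.1,0.1,-2,0,0,0,0.1, 0.1,0.1,-3.4,0,0,0,0.1,0.1,0.1,-3.9,0,0,0,0.1, 0.1,0.1,-3.9,0,0,0,0.1, 0.1,0.1,-3.9,0,0,0,0.1]'
python3 -m inch '[0,0,0,0,0,0,-1, 0,0,0,0,0,0,-1, 0,0,0,0,0,0,-1, 0,0,0,0,0,0,-1, 0,0,0,0,0,0,-1]'
```

```text
time: 13.35
tool_pos: [439.1, 201.9, 5.4]
tcp_rot: [3.141, 0.005, 0.035]
contact_force: [0.2, 0.7, 0.2]
grip_width: 50.6
time: 13.85
tool_pos: [439.4, 202.0, 5.8]
tcp_rot: [-3.142, 0.005, 0.035]
contact_force: [-1.4, 0.4, 5.0]
grip_width: 27.8
```

```bash

python3 -m inch '[0,0,3,0,0,0,-1, 0,0,8,0,0,0,-1, 1,-2,12,0,0,-5,-1, 2,-6,13.5,0,0,-10,-1, 4,-10,13.5,0,0,-15,-1]'
python3 -m inch '[2,-5,0,0,0,0,-1, 4,-10,0,0,0,0,-1, 5,-14,0,0,0,0,-1, 5.7,-15.7,0,0,0,0,-1, 5.7,-15.7,0,0,0,0,-1]'

```

```text
time: 14.35
tool_pos: [480.2, 101.6, 143.5]
tcp_rot: [-3.14, 0.0, -0.228]
contact_force: [0.9, -0.3, -0.1]
grip_width: 27.3
time: 14.85
tool_pos: [537.7, -57.7, 143.0]
tcp_rot: [-3.14, 0.0, -0.232]
contact_force: [-0.4, 0.5, -0.5]
grip_width: 27.4
```

```bash

python3 - <<'E'
from h import *
o=bot.get_obs();print(o['tool_pos'],o['tcp_rot'])
E
python3 -m inch '[0,0,-2,0,0,0,-1, 0,0,-4,0,0,0,-1, 0,0,-5.3,0,0,0,-1, 0,0,-5.3,0,0,0,-1, 0,0,-5.3,0,0,0,-1]'

```

```text
[537.65968742 -57.70033001 142.99698326] [-3.14035447e+00  2.44814835e-04 -2.31993684e-01]
time: 15.35
tool_pos: [537.4, -56.4, 90.2]
tcp_rot: [-3.14, 0.001, -0.231]
contact_force: [0.2, -0.8, 0.0]
grip_width: 27.7
```

```bash

python3 -m inch '[0,0.1,-0.8,0,0,0,-1, 0,0.1,-1.6,0,0,0,-1, 0,0.1,-2.1,0,0,0,-1, 0,0.1,-2.1,0,0,0,-1, 0,0.1,-2.1,0,0,0,-1]'
python3 -m inch '[0,0,0,0,0,0,-1, 0,0,0,0,0,0,0.1, 0,0,0,0,0,0,0.1, 0,0,0.2,0,0,0,0.1, 0,0,3,0,0,0,0.1]'
python3 -m inch '[0,3,5,0,0,4,0.1, 1,7,8,0,0,9,0.1, 2,12,8,0,0,14,0.1, 3,17,8,0,0,14,0.1, 4,22,8,0,0,14,0.1]'
python3 -m inch '[2,5,0,0,0,0,0.1, 3.5,10,0,0,0,0,0.1, 4,15,0,0,0,0,0.1, 4,18,0,0,0,0,0.1, 4,19,0,0,0,0,0.1]'
python3 - <<'E'
from h import *
o=bot.get_obs();print(o['tool_pos'],o['tcp_rot'],o['joint_positions'])
snap('top','t4',(150,150,420,320),2.9)
snap('wrist','w4',s=1.4)
c=bot.calibration('wrist')
print([np.round(np.array(w2px(c,p))*1.4) for p in [(616-80,364,14),(616+80,366,14)]])
E
```

```text
time: 15.85
tool_pos: [537.4, -55.5, 69.1]
tcp_rot: [-3.14, 0.001, -0.231]
contact_force: [0.7, -0.1, 0.3]
grip_width: 27.6
time: 16.35
tool_pos: [535.3, -55.0, 96.8]
tcp_rot: [-3.14, 0.008, -0.231]
contact_force: [0.1, 0.1, 0.4]
grip_width: 50.1
time: 16.85
tool_pos: [573.9, 158.3, 177.8]
tcp_rot: [-3.14, 0.006, 0.013]
contact_force: [0.0, 0.4, -0.2]
grip_width: 50.4
time: 17.35
tool_pos: [612.8, 352.7, 177.2]
tcp_rot: [-3.139, 0.007, 0.017]
contact_force: [-0.8, -0.8, -0.7]
grip_width: 51.0
[612.83271173 352.68529173 177.16463132] [-3.13879076  0.00655989  0.01737155] [0.41163633 0.72787053 1.00076084 0.00516701 1.41794363 1.96427085]
[array([374., 351.]), array([372., 141.])]
```

View pics/t4.png

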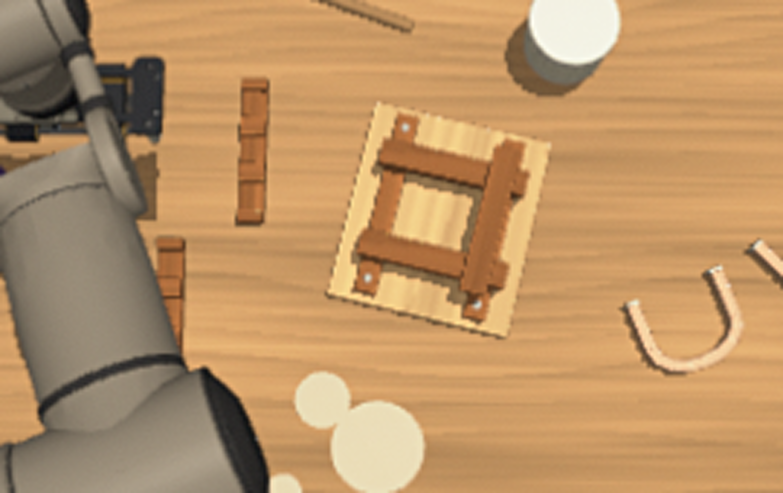

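View pics/w4.png

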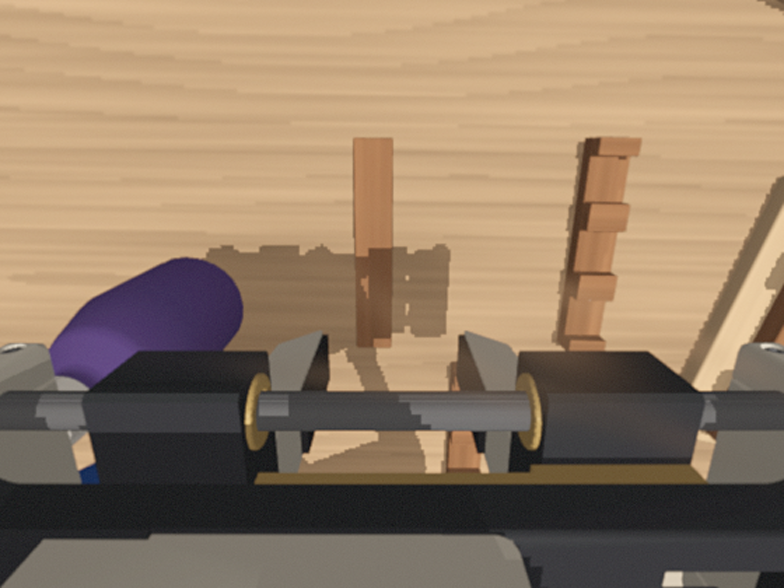

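```bash
python3 - <<'E'
from h import *
crop('top0','c5',115,190,160,245,10)
c=bot.calibration('scene')
print([np.round(w2px(c,(x,y,0))) for x,y in [(545,470),(555,470),(565,470)]])
crop('scene0','c6',360,90,420,170,7)
E
```

```text
[array([372., 158.]), array([374., 159.]), array([377., 161.])]
```

View pics/c5.png

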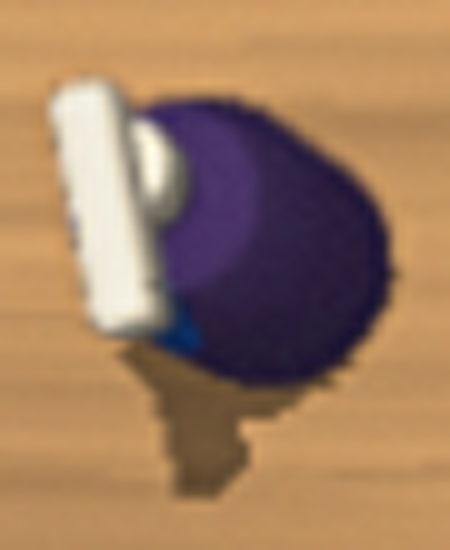

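View pics/c6.png

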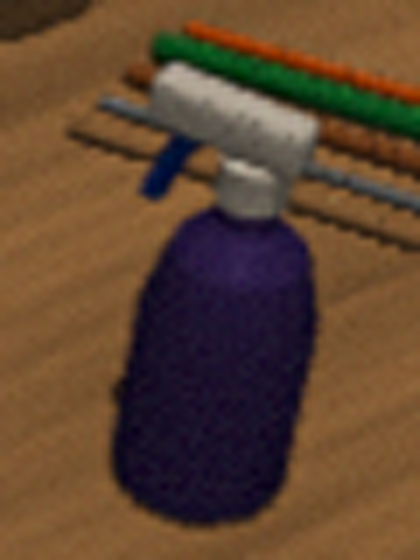

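```bash
python3 - <<'E'
from h import *
c=bot.calibration('top')
print(px2w(c,154,216,5),px2w(c,142,228.5,5))
c=bot.calibration('scene')
print(px2w(c,360+205/7,90+522/7,2))
E
```

```text
[571.54270965 470.02724092   5.        ] [529.99396752 507.15203266   5.        ]
[601.51159669 489.08473705   2.        ]
```

```bash

python3 -m inch '[2.7,1.1,-2,0,0,0,0.1, 2.7,1.1,-5,0,0,0,0.1, 2.7,1.1,-9,0,0,0,0.1, 2.7,1.1,-13,0,0,0,0.1, 2.7,1.1,-13,0,0,0,0.1]'
python3 - <<'E'
from h import *
o=bot.get_obs();print(o['tool_pos'],o['tcp_rot'])
E
```

```text
time: 17.95
tool_pos: [636.9, 356.7, 40.7]
tcp_rot: [3.137, 0.018, 0.014]
contact_force: [-0.6, -0.5, -0.9]
grip_width: 50.4
[636.90878515 356.73480908  40.65465982] [3.13749604 0.01848339 0.01353491]
```

```bash

python3 -m inch '[0.3,0.8,-1,0,0,0,0.1, 0.3,0.8,-2.5,0,-0.5,0,0.1,0.3,0.8,-3.6,0,-0.5,0,0.1, 0.3,0.8,-3.8,0,-0.5,0,0.1, 0.3,0.8,-3.8,0,-0.5,0,0.1]'
python3 -m inch '[0,0,-0.1,0,0,0,-1, 0,0,-0.1,0,0,0,-1, 0,0,-0.1,0,0,0,-1, 0,0,-0.1,0,0,0,-1, 0,0,-0.1,0,0,0,-1]'
```

```text
time: 18.45
tool_pos: [640.4, 364.8, 3.5]
tcp_rot: [3.138, 0.009, 0.013]
contact_force: [0.3, 0.6, 0.3]
grip_width: 50.3
time: 18.95
tool_pos: [640.8, 365.0, 3.2]
tcp_rot: [3.138, 0.008, 0.013]
contact_force: [0.3, 0.4, 2.2]
grip_width: 28.0
```

```bash

python3 -m inch '[0,0,3,0,0,0,-1, 0,0,8,0,0,0,-1, -0.5,-3,12,0,0,-5,-1, -1,-7,13.5,0,0,-10,-1, -2,-12,13.5,0,0,-13.8,-1]'
python3 -m inch '[-1,-5,0,0,0,0,-1, -2,-10,0,0,0,0,-1, -3,-15,0,0,0,0,-1, -4,-19,0,0,0,0,-1, -4.1,-20.7,0,0,0,0,-1]'
python3 -m inch '[0,0,-2,0,0,0,-1, 0,0,-4,0,0,0,-1, 0,0,-5,0,0,0,-1, 0,0,-5,0,0,0,-1, 0,0,-5,0,0,0,-1]'

```

```text
time: 19.45
tool_pos: [622.4, 246.3, 141.8]
tcp_rot: [-3.141, 0.001, -0.229]
contact_force: [0.9, -0.9, -0.5]
grip_width: 27.3
time: 19.95
tool_pos: [580.1, 35.7, 141.8]
tcp_rot: [3.141, 0.002, -0.232]
contact_force: [-0.5, -0.3, -0.2]
grip_width: 27.5
time: 20.45
tool_pos: [580.5, 36.2, 92.2]
tcp_rot: [3.141, 0.002, -0.231]
contact_force: [0.0, 0.6, -0.0]
grip_width: 27.6
```

```bash

python3 -m inch '[0,0.1,-0.8,0,0,0.3,-1, 0,0.1,-1.6,0,0,0.3,-1, 0,0.1,-2.3,0,0,0.3,-1, 0,0.1,-2.6,0,0,0.3,-1, 0,0.1,-2.6,0,0,0.3,-1]'
python3 -m inch '[0,0,0,0,0,0,-1, 0,0,0,0,0,0,0.1, 0,0,0,0,0,0,0.1, 0,0,0.2,0,0,0,0.1, 0,0,3,0,0,0,0.1]'
python3 -m inch '[0,1,4,0,0,4,0.1, -1,5,8,0,0,8,0.1, -3,10,8,0,0,14,0.1, -6,15,8,0,0,14,0.1, -9,18,8,0,0,14,0.1]'
python3 - <<'E'
from h import *
o=bot.get_obs();print(o['tool_pos'],o['tcp_rot'],o['joint_positions'])
snap('top','t5',(150,150,420,320),2.9)
E
```

```text
time: 20.95
tool_pos: [580.3, 37.2, 65.8]
tcp_rot: [3.141, 0.003, -0.226]
contact_force: [-1.2, 0.1, 0.1]
grip_width: 27.4
time: 21.45
tool_pos: [578.0, 37.3, 93.2]
tcp_rot: [3.14, 0.01, -0.226]
contact_force: [-0.5, 0.5, -0.3]
grip_width: 50.0
time: 21.95
tool_pos: [494.0, 211.9, 173.9]
tcp_rot: [3.14, 0.007, 0.018]
contact_force: [0.9, 1.1, -0.1]
grip_width: 50.4
[493.96832879 211.86764167 173.94522155] [3.14041175 0.00735792 0.01826321] [2.62174056e-01 4.16296288e-01 1.56417034e+00 6.85691204e-04
 1.16855143e+00 1.81443205e+00]
```

View pics/t5.png

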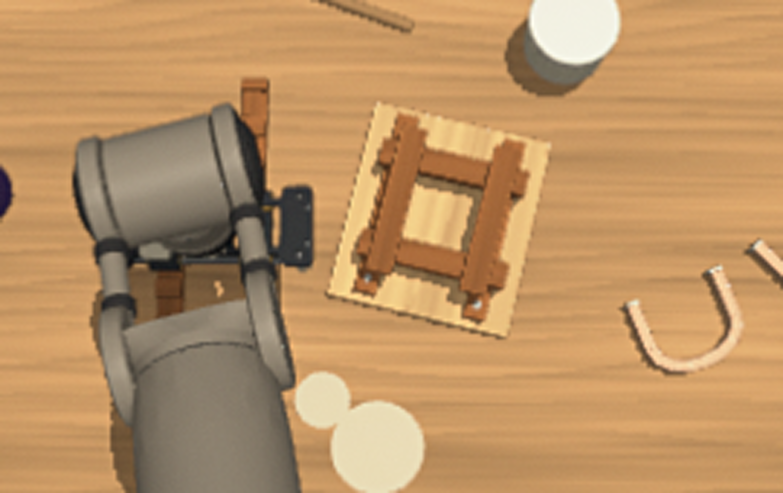

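```bash

python3 -m inch '[3,-0.5,1,0,0,-1,0.1, 7,-0.8,1,0,0,-1.4,0.1, 11,-1.1,1,0,0,-1.4,0.1, 12.4,-1.1,1,0,0,-1.4,0.1, 12.4,-1.1,1,0,0,-1.4,0.1]'
python3 - <<'E'
from h import *
o=bot.get_obs();print(o['tool_pos'],o['tcp_rot'],o['joint_positions'])
snap('wrist','w5',s=1.4)
c=bot.calibration('wrist')
print([np.round(np.array(w2px(c,p))*1.4) for p in [(618-80,201,26),(618+80,200.5,26)]])
E
```

```text
time: 22.5
tool_pos: [613.6, 204.9, 182.9]
tcp_rot: [-3.141, 0.013, -0.003]
contact_force: [-0.2, 0.3, 0.1]
grip_width: 50.9
[613.56758558 204.93911879 182.94930791] [-3.14072166  0.01260827 -0.00331397] [0.20228452 0.60806564 1.20822184 0.00352204 1.33747153 1.77556512]
[array([399., 350.]), array([400., 135.])]
```

View pics/w5.png

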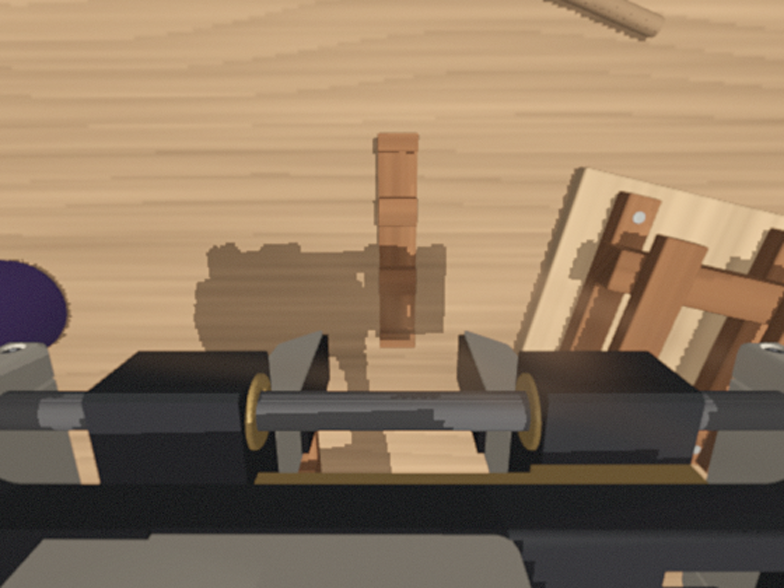

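```bash

python3 -m inch '[0.6,-0.3,-3,0,-0.6,0,0.1, 0.6,-0.3,-7,0,-0.6,0,0.1, 0.6,-0.3,-11,0,-0.6,0,0.1, 0.6,-0.3,-14,0,-0.6,0,0.1, 0.6,-0.3,-14,0,-0.6,0,0.1]'

```

```text
time: 23.05
tool_pos: [614.0, 201.7, 38.9]
tcp_rot: [3.141, 0.013, -0.002]
contact_force: [-1.8, -1.0, -1.2]
grip_width: 50.6
```

```bash

python3 -m inch '[0.6,0,-1.5,0,-0.5,0,0.1, 0.6,0,-3,0,-0.5,0,0.1,0.6,0,-3.5,0,-0.5,0,0.1, 0.6,0,-3.5,0,-0.5,0,0.1, 0.6,0,-3.5,0,-0.5,0,0.1]'
python3 -m inch '[0,0,-0.1,0,0,0,-1, 0,0,-0.1,0,0,0,-1, 0,0,-0.1,0,0,0,-1, 0,0,-0.1,0,0,0,-1, 0,0,-0.1,0,0,0,-1]'
```

```text
time: 23.55
tool_pos: [620.4, 201.9, 4.9]
tcp_rot: [3.141, 0.003, -0.002]
contact_force: [0.1, -0.8, 0.5]
grip_width: 49.9
time: 24.05
tool_pos: [620.6, 201.9, 4.3]
tcp_rot: [3.141, 0.002, -0.002]
contact_force: [-1.0, 0.4, 3.0]
grip_width: 27.7
```

```bash

python3 -m inch '[0,0,3,0,0,0,-1, 0,0,8,0,0,4,-1, 0,-0.5,12,0,0,11,-1, 0,-3,15,0,0,19,-1, 0,-6,15,0,0,27,-1]'
python3 -m inch '[0,-4,0,0,0,8.5,-1, -1,-8,0,0,0,17,-1, -1.5,-12,0,0,0,25.5,-1, -2,-15,0,0,0,34,-1, -2.4,-16,0,0,0,42,-1]'
python3 -m inch '[0,0,-1,0,0,7,-1, 0,0,-3,0,0,8,-1, 0,0,-4.5,0,0,8,-1, 0,0,-5,0,0,8,-1, 0,0,-5,0,0,8,-1]'

```

```text
time: 24.55
tool_pos: [623.0, 142.6, 159.7]
tcp_rot: [3.138, -0.007, 0.477]
contact_force: [1.3, -0.7, -0.6]
grip_width: 27.7
time: 25.05
tool_pos: [598.4, -20.6, 159.6]
tcp_rot: [3.138, -0.006, 1.213]
contact_force: [-0.5, 0.3, -0.3]
grip_width: 27.5
time: 25.55
tool_pos: [598.0, -20.5, 108.8]
tcp_rot: [3.14, -0.006, 1.353]
contact_force: [-0.0, 0.5, -0.3]
grip_width: 27.6
```

```bash

python3 -m inch '[-0.1,0.3,-1,0,0,-0.5,-1, -0.1,0.3,-2,0,0,-0.5,-1, -0.1,0.3,-2.6,0,0,-0.5,-1, -0.1,0.3,-2.8,0,0,-0.5,-1, -0.1,0.3,-2.8,0,0,-0.5,-1]'
python3 -m inch '[0,0,0,0,0,0,-1, 0,0,0,0,0,0,0.1, 0,0,0,0,0,0,0.1, 0,0,0.2,0,0,0,0.1, 0,0,3,0,0,0,0.1]'
python3 -m inch '[0,1,4,0,0,-7,0.1, -1,5,8,0,0,-15,0.1, -3,10,9,0,0,-23,0.1, -6,15,9,0,0,-31,0.1, -9,19,9,0,0,-39,0.1]'
python3 -m inch '[-2,4,-1,0,0,-8,0.1, -4,8,-1,0,0,-16,0.1, -6,9,-1,0,0,-24,0.1, -6,9,-1,0,0,-32,0.1, -6,9,-1,0,0,-37,0.1]'
python3 - <<'E'
from h import *
o=bot.get_obs();print(o['tool_pos'],o['tcp_rot'],o['joint_positions'])
snap('top','t6',(150,150,420,320),2.9)
snap('wrist','w6',s=1.4)
c=bot.calibration('wrist')
print([np.round(np.array(w2px(c,p))*1.4) for p in [(440-80,283,26),(440+80,286,26)]])
E
```

```text
time: 26.05
tool_pos: [596.8, -17.4, 80.7]
tcp_rot: [3.14, -0.006, 1.344]
contact_force: [-0.2, -0.2, -0.2]
grip_width: 27.6
time: 26.55
tool_pos: [594.7, -17.2, 108.0]
tcp_rot: [-3.136, -0.005, 1.344]
contact_force: [0.4, -0.5, -0.5]
grip_width: 49.8
time: 27.05
tool_pos: [515.2, 158.8, 198.9]
tcp_rot: [-3.137, -0.008, 0.657]
contact_force: [0.0, -0.4, -0.6]
grip_width: 50.4
time: 27.55
tool_pos: [454.5, 249.7, 189.3]
tcp_rot: [-3.137, -0.008, 0.009]
contact_force: [1.7, 0.6, 0.2]
grip_width: 50.7
[454.51126005 249.6904602  189.28680579] [-3.13701125 -0.00829594  0.0085516 ] [3.53554667e-01 3.58697518e-01 1.60871404e+00 1.63902616e-03
 1.16482508e+00 1.91514017e+00]
[array([351., 374.]), array([344., 171.])]
```

View pics/t6.png

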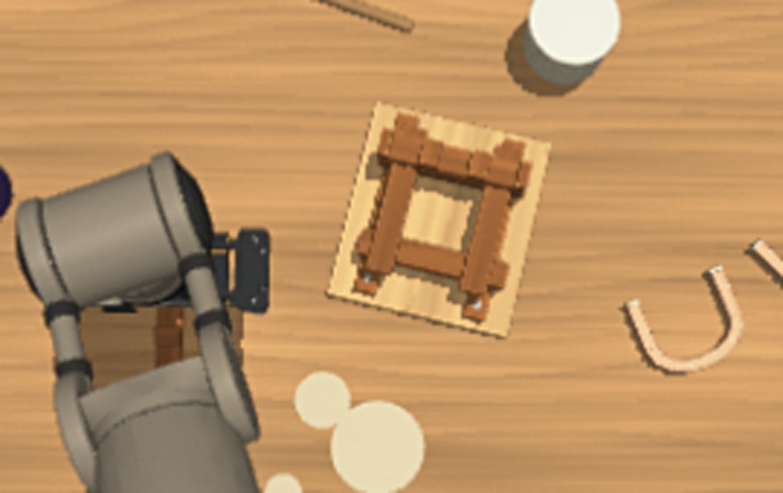

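View pics/w6.png

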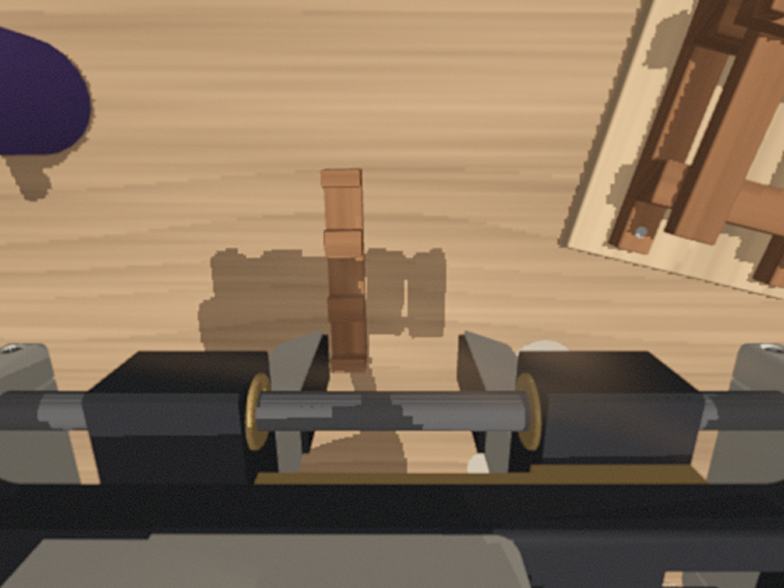

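```bash

python3 -m inch '[-1.2,2,-3,0,0.5,0.8,0.1, -1.2,3.6,-7,0,0.5,0.8,0.1, -1.2,3.6,-11,0,0.5,0.8,0.1, -1.2,3.6,-14.5,0,0.5,0.8,0.1, -1.2,3.6,-14.5,0,0.5,0.8,0.1]'

```

```text
time: 28.15
tool_pos: [440.3, 283.7, 40.3]
tcp_rot: [-3.14, 0.009, 0.028]
contact_force: [0.1, -0.1, -0.1]
grip_width: 50.5
```

```bash

python3 -m inch '[0.2,0.2,-1.5,0,0,-0.3,0.1, 0.2,0.2,-3,0,-0.3,-0.3,0.1,0.2,0.2,-3.7,0,-0.3,-0.3,0.1, 0.2,0.2,-3.7,0,-0.3,-0.3,0.1, 0.2,0.2,-3.7,0,-0.3,-0.3,0.1]'
python3 -m inch '[0,0,-0.1,0,0,0,-1, 0,0,-0.1,0,0,0,-1, 0,0,-0.1,0,0,0,-1, 0,0,-0.1,0,0,0,-1, 0,0,-0.1,0,0,0,-1]'
```

```text
time: 28.65
tool_pos: [443.1, 285.9, 4.6]
tcp_rot: [-3.14, 0.002, 0.023]
contact_force: [0.4, -0.0, -0.5]
grip_width: 50.3
time: 29.15
tool_pos: [443.3, 286.1, 4.0]
tcp_rot: [-3.139, 0.001, 0.023]
contact_force: [-0.9, 0.2, 5.1]
grip_width: 27.6
```

```bash

python3 -m inch '[0,0,3,0,0,0,-1, 0,0,8,0,0,4,-1, 0.5,-2,13,0,0,11,-1, 1,-5,15.5,0,0,19,-1, 1.5,-9,15.5,0,0,27,-1]'
python3 -m inch '[1,-5,0,0,0,8.5,-1, 2,-10,0,0,0,17,-1, 3,-14,0,0,0,25.5,-1, 4,-18,0,0,0,34,-1, 4.1,-19,0,0,0,42,-1]'
python3 -m inch '[0,0,-1,0,0,6,-1, 0,0,-3,0,0,6.6,-1, 0,0,-4.5,0,0,6.6,-1, 0,0,-5,0,0,6.6,-1, 0,0,-5,0,0,6.6,-1]'

```

```text
time: 29.65
tool_pos: [460.8, 196.6, 163.3]
tcp_rot: [-3.142, -0.008, 0.502]
contact_force: [0.0, 0.3, -1.8]
grip_width: 27.5
time: 30.15
tool_pos: [502.3, 3.3, 163.1]
tcp_rot: [3.141, -0.007, 1.17]
contact_force: [-0.3, 0.6, -0.5]
grip_width: 27.3
time: 30.65
tool_pos: [501.8, 3.4, 112.4]
tcp_rot: [-3.14, -0.006, 1.285]
contact_force: [0.2, 0.5, -0.5]
grip_width: 27.7
```

```bash

python3 -m inch '[-0.2,0.1,-1,0,0,3.4,-1, -0.2,0.1,-2,0,0,3.4,-1, -0.2,0.1,-2.7,0,0,3.4,-1, -0.2,0.1,-3.1,0,0,3.4,-1, -0.2,0.1,-3.1,0,0,3.4,-1]'
python3 -m inch '[0,0,0,0,0,0,-1, 0,0,0,0,0,0,0.1, 0,0,0,0,0,0,0.1, 0,0,0.2,0,0,0,0.1, 0,0,3,0,0,0,0.1]'
python3 -m inch '[0,-2,4,0,0,-7,0.1, 0,-5,8,0,0,-15,0.1, 0,-10,10,0,0,-23,0.1, 0,-15,10,0,0,-31,0.1, -2,-20,10,0,0,-39,0.1]'
python3 - <<'E'
from h import *
o=bot.get_obs();print(o['tool_pos'],o['tcp_rot'],o['joint_positions'])
snap('top','t7',(240,170,460,310),3.5)
E
```

```text
time: 31.15
tool_pos: [499.6, 4.4, 81.0]
tcp_rot: [-3.139, -0.006, 1.344]
contact_force: [-0.3, -0.1, -0.7]
grip_width: 27.2
time: 31.65
tool_pos: [497.6, 4.6, 109.1]
tcp_rot: [-3.133, -0.006, 1.344]
contact_force: [-0.1, 0.7, -0.0]
grip_width: 50.0
time: 32.15
tool_pos: [481.3, -190.9, 210.5]
tcp_rot: [-3.137, -0.008, 0.658]
contact_force: [1.1, 0.1, -0.5]
grip_width: 50.2
[ 481.25153861 -190.94836592  210.49752729] [-3.1369812  -0.00757     0.65836126] [-0.53125772  0.3426945   1.57005976  0.00927459  1.23031636  0.37805626]
```

View pics/t7.png

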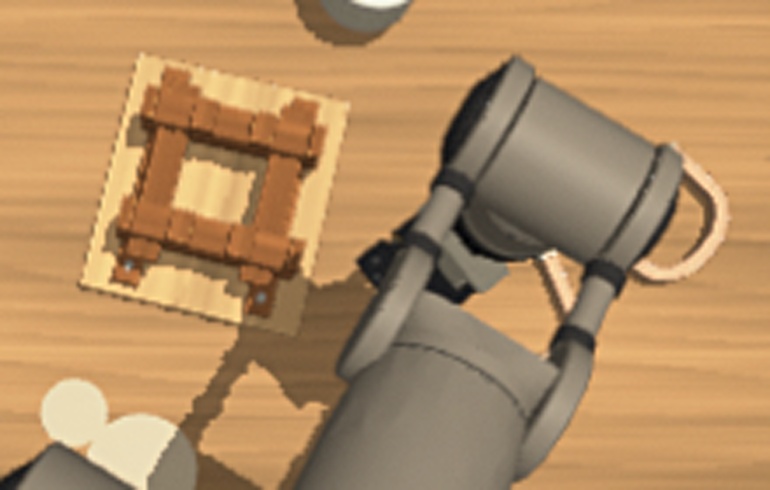

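```bash
python3 - <<'E'
import numpy as np
from scipy.optimize import least_squares
D=[([-1.423,.343,1.525,0,1.275,-.146],[151.98,-502.07,226.03]),
([0.31917013,0.62654088,1.0099143,0.00258887,1.50707949,1.81704464],[613.757,284.157,243.567]),
([0.51134937,0.46260822,1.47366994,0.00749797,1.2042933,2.07344303],[453.507,344.636,178.724]),
([0.22933908,0.27643126,1.69498277,0.02017465,1.16086712,1.7562032],[441.469,187.557,201.013]),
([0.41163633,0.72787053,1.00076084,0.00516701,1.41794363,1.96427085],[612.833,352.685,177.165]),
([.262174,.416296,1.56417,.0007,1.168551,1.814432],[493.968,211.868,173.945]),
([0.20228452,0.60806564,1.20822184,0.00352204,1.33747153,1.77556512],[613.57,204.94,182.95]),
([.353555,.358698,1.608714,.001639,1.164825,1.91514],[454.51,249.69,189.287]),
([-0.53125772,0.3426945,1.57005976,0.00927459,1.23031636,0.37805626],[481.25,-190.95,210.5])]
def f(p):
    a,L2,L3,e,h,Lt=p;r=[]
    for q,t in D:
        A=q[1];B=A+q[2];C=B+q[4]
        rr=a+L2*np.sin(A)+L3*np.sin(B)+e*np.cos(B)+Lt*np.sin(C)
        z=h+L2*np.cos(A)+L3*np.cos(B)-e*np.sin(B)+Lt*np.cos(C)
        r+=[rr-np.hypot(t[0],t[1]),z-t[2]]
    return np.array(r)
for fix in (0,1):
    s=least_squares(lambda p:np.r_[f(p),(p[5]-250)*.001, p[0]*fix,p[3]*fix*.1],[0,350,350,0,350,250]);print(s.x.round(1),np.abs(f(s.x)).max().round(2))
E
```

```text
[  8.1 503.4 377.6  44.5 256.3 351.4] 0.65
[  0.  510.3 379.9  34.9 263.7 373.4] 1.08
```

```bash
cat > kin.py <<'E'
import numpy as np
from scipy.optimize import least_squares
from scipy.spatial.transform import Rotation as R
P=dict(a=8.1,L2=503.4,L3=377.6,e=44.5,h=256.3,Lt=351.4,s4=1)
LO=np.array([-2.53,-.77,.04,-1,.28,-3.11]);HI=np.array([2.53,2.02,2.7,4.14,2.66,3.11])
def ry(a):return R.from_euler('y',a)
def rz(a):return R.from_euler('z',a)
def fk(q,P=P):
    A=rz(q[0]);B=A*ry(q[1]);C=B*ry(q[2]);D=C*rz(P['s4']*q[3])*ry(q[4])
    p=A.apply([P['a'],0,P['h']])+B.apply([0,0,P['L2']])+C.apply([P['e'],0,P['L3']])+D.apply([0,0,P['Lt']])
    return p,D*rz(q[5])*rz(np.pi/2)
def ik(p,Rt,q0,P=P):
    def f(q):
        pp,RR=fk(q,P);return np.r_[(pp-p)/100,(RR.inv()*Rt).as_rotvec(),(q-q0)*1e-4]
    s=least_squares(f,np.clip(q0,LO+1e-3,HI-1e-3),bounds=(LO,HI));pp,RR=fk(s.x,P)
    return s.x,np.linalg.norm(pp-p),np.degrees((RR.inv()*Rt).magnitude())
E
python3 - <<'E'
from h import *; import kin
from kin import *
q=[.22933908,.27643126,1.69498277,.02017465,1.16086712,1.7562032]
for s in (1,-1):
    p,r=fk(q,dict(kin.P,s4=s));print(p.round(1),r.as_euler('xyz').round(4))
snap('wrist','w7',s=1.4)
E
```

```text
[465.1 115.3 201. ] [-3.1216 -0.0057  0.0359]
[468.1 102.6 201. ] [ 3.125  -0.0125  0.052 ]
```

View pics/w7.png

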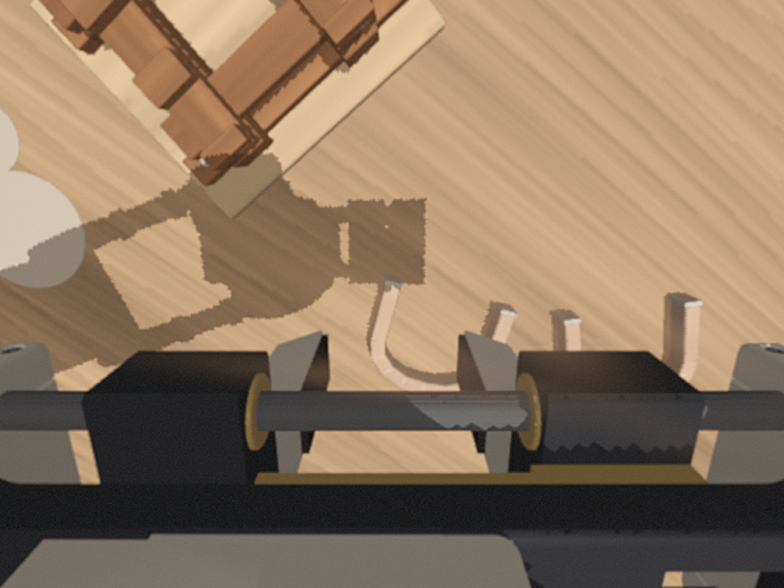

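```bash
cat > fit.py <<'E'
from kin import *
import json
D=[([-1.423,.343,1.525,0,1.275,-.146],[151.98,-502.07,226.03]),
([0.31917013,0.62654088,1.0099143,0.00258887,1.50707949,1.81704464],[613.757,284.157,243.567]),
([0.51134937,0.46260822,1.47366994,0.00749797,1.2042933,2.07344303],[453.507,344.636,178.724]),
([0.22933908,0.27643126,1.69498277,0.02017465,1.16086712,1.7562032],[441.469,187.557,201.013]),
([0.41163633,0.72787053,1.00076084,0.00516701,1.41794363,1.96427085],[612.833,352.685,177.165]),
([.262174,.416296,1.56417,.0007,1.168551,1.814432],[493.968,211.868,173.945]),
([0.20228452,0.60806564,1.20822184,0.00352204,1.33747153,1.77556512],[613.57,204.94,182.95]),
([.353555,.358698,1.608714,.001639,1.164825,1.91514],[454.51,249.69,189.287]),
([-0.53125772,0.3426945,1.57005976,0.00927459,1.23031636,0.37805626],[481.25,-190.95,210.5])]
try: D+=json.load(open('extra.json'))
except Exception: pass
K=['a','L2','L3','e','h','Lt','d','w']
def f(v):
    P=dict(zip(K,v),s4=1)
    return np.concatenate([fk(q,P)[0]-t for q,t in D]+[[(v[5]-350)*1e-3,v[0]*1e-2,v[7]*1e-2]])
s=least_squares(f,[0,500,380,40,256,350,80,0]);print(dict(zip(K,s.x.round(1))),np.abs(f(s.x)[:-3]).max())
json.dump(dict(zip(K,s.x),s4=1),open('P.json','w'))
E
cat > kin.py <<'E'
import numpy as np,json,os
from scipy.optimize import least_squares
from scipy.spatial.transform import Rotation as R
P=json.load(open('P.json')) if os.path.exists('P.json') else {}
LO=np.array([-2.53,-.77,.04,-1,.28,-3.11]);HI=np.array([2.53,2.02,2.7,4.14,2.66,3.11])
def ry(a):return R.from_euler('y',a)
def rz(a):return R.from_euler('z',a)
def fk(q,P=P):
    A=rz(q[0]);B=A*ry(q[1]);C=B*ry(q[2]);D=C*rz(P['s4']*q[3])*ry(q[4])
    p=A.apply([P['a'],P['d'],P['h']])+B.apply([0,0,P['L2']])+C.apply([P['e'],0,P['L3']])+D.apply([0,P['w'],P['Lt']])
    return p,D*rz(q[5])*rz(np.pi/2)
def ik(p,Rt,q0,P=P):
    def f(q):
        pp,RR=fk(q,P);return np.r_[(pp-p)/100,(RR.inv()*Rt).as_rotvec(),(q-q0)*1e-4]
    s=least_squares(f,np.clip(q0,LO+1e-3,HI-1e-3),bounds=(LO,HI));pp,RR=fk(s.x,P)
    return s.x,np.linalg.norm(pp-p),np.degrees((RR.inv()*Rt).magnitude())
E
python3 fit.py
```

```text
{'a': np.float64(-0.4), 'L2': np.float64(506.6), 'L3': np.float64(379.7), 'e': np.float64(46.1), 'h': np.float64(224.1), 'Lt': np.float64(320.0), 'd': np.float64(77.3), 'w': np.float64(-0.9)} 0.09611245140865776
```

```bash
cat > plan.py <<'E'
from kin import *
UP=np.array([0,0,1.])
b=np.radians(-13);BX=np.array([np.cos(b),np.sin(b),0]);BY=np.array([-np.sin(b),np.cos(b),0]);BC=np.array([548,-6.5,0])
def tool(d,j):
    d=d/np.linalg.norm(d);x=np.cross(j,d);return R.from_matrix(np.c_[x,j,d])
def pick(mid,Y,leg,th,yg=30,z=9,s=1):
    # mid: feet midpoint world xy (3), Y: unit feet->crown, leg=+-1 ; X = Y x up
    X=np.cross(Y,UP);F=-Y
    p=mid+X*50*leg+Y*yg+UP*z
    return p,tool(F*np.sin(th)-UP*np.cos(th),s*X)
def place(notchy,F2,leg,th,yg=30,z=9,s=1,lift=0):
    # F2: horizontal dir of body z after uprighting; tool points -F2
    X=np.cross(UP,F2) # X = Y x Z
    p=BC+BY*notchy+X*50*leg+UP*(90+yg+lift)+F2*(z-11)
    return p,tool(-F2*np.cos(th)-UP*np.sin(th),s*X)
E
python3 - <<'E'
from plan import *
q0=np.array([-0.531,0.343,1.57,0.009,1.23,0.378])
def best(p,Rt):
    r=[]
    for q4 in (-.8,0,.8,1.6,2.4,3.1):
      for q6 in (-2,-1,0,1,2):
        qq=q0.copy();qq[3]=q4;qq[5]=q6;qq[0]=np.arctan2(p[1],p[0])
        q,e,a=ik(p,Rt,qq)
        if e<1 and a<.5: r.append(tuple(q.round(2)))
    return sorted(set(r),key=lambda q:abs(q[3]))[:3]
H={}
for n,f1,f2,cr in (('A',(493.3,-306.3),(455.7,-214.2),(387.8,-268.4)),('B',(594.5,-425.0),(520.9,-354.1),(505.4,-439.6))):
    f1,f2,cr=[np.array([*v,0.]) for v in (f1,f2,cr)]
    m=(f1+f2)/2;X=(f2-f1)/np.linalg.norm(f2-f1);Y=np.cross(UP,X);Y*=np.sign(Y@(cr-m));H[n]=(m,Y)
    print(n,m,Y.round(3),'X',np.cross(Y,UP).round(3))
for th in np.radians([45]):
  for n in 'AB':
    for leg in (1,-1):
      for s in (1,-1): print('pick',n,leg,s,best(*pick(*H[n],leg,th,s=s)))
  for F2n,F2 in (('+y',BY),('-y',-BY)):
    for ny in (52,-52):
      for leg in (1,-1):
        for s in (1,-1): print('place',F2n,ny,leg,s,best(*place(ny,F2,leg,th,s=s)))
E
```

```text
A [ 474.5  -260.25    0.  ] [-0.926 -0.378  0.   ] X [-0.378  0.926  0.   ]
B [ 557.7  -389.55    0.  ] [-0.694 -0.72   0.   ] X [-0.72   0.694  0.   ]
pick A 1 1 [(np.float64(-1.16), np.float64(0.69), np.float64(2.2), np.float64(1.34), np.float64(0.81), np.float64(1.92))]
pick A 1 -1 [(np.float64(-1.16), np.float64(0.69), np.float64(2.2), np.float64(1.34), np.float64(0.81), np.float64(-1.22))]
pick A -1 1 [(np.float64(-1.17), np.float64(0.75), np.float64(1.93), np.float64(1.16), np.float64(0.88), np.float64(2.19))]
pick A -1 -1 [(np.float64(-1.17), np.float64(0.75), np.float64(1.93), np.float64(1.16), np.float64(0.88), np.float64(-0.95))]
pick B 1 1 [(np.float64(-1.12), np.float64(0.91), np.float64(1.45), np.float64(0.78), np.float64(1.24), np.float64(2.35))]
pick B 1 -1 [(np.float64(-1.12), np.float64(0.91), np.float64(1.45), np.float64(0.78), np.float64(1.24), np.float64(-0.79))]
pick B -1 1 [(np.float64(-1.08), np.float64(1.05), np.float64(1.09), np.float64(0.76), np.float64(1.37), np.float64(2.53))]
pick B -1 -1 [(np.float64(-1.08), np.float64(1.05), np.float64(1.09), np.float64
[... 1417 characters left out ...]
.float64(0.84), np.float64(1.17), np.float64(-0.79))]
place -y 52 -1 -1 [(np.float64(-0.5), np.float64(0.54), np.float64(1.86), np.float64(0.84), np.float64(1.17), np.float64(2.36))]
place -y -52 1 1 [(np.float64(-0.62), np.float64(0.7), np.float64(1.51), np.float64(0.73), np.float64(1.36), np.float64(-0.71))]
place -y -52 1 -1 [(np.float64(-0.62), np.float64(0.7), np.float64(1.51), np.float64(0.73), np.float64(1.36), np.float64(2.43))]
place -y -52 -1 1 [(np.float64(-0.69), np.float64(0.57), np.float64(1.8), np.float64(0.72), np.float64(1.28), np.float64(-0.86))]
place -y -52 -1 -1 [(np.float64(-0.69), np.float64(0.57), np.float64(1.8), np.float64(0.72), np.float64(1.28), np.float64(2.28))]
```

```bash
cat >> plan.py <<'E'
from plant import bot
def cur():
    o=bot.get_obs();return np.array(o['tool_pos']),R.from_euler('xyz',o['tcp_rot']),np.array(o['joint_positions'])
def delta(p,Rt):
    c,r,q=cur();rv=np.degrees((Rt*r.inv()).as_rotvec())
    print('shift cm',((p-c)/10).round(2),'rot deg',rv.round(1),'|',np.linalg.norm(rv).round(1),'ik',[np.round(v,2).tolist() for v in ik(p,Rt,q)])
MB=(np.array([557.7,-389.55,0]),np.array([-.694,-.72,0]));MA=(np.array([474.5,-260.25,0]),np.array([-.926,-.378,0]))
E
python3 - <<'E'
from plan import *
p,Rt=pick(*MB,-1,np.radians(45),s=-1)
d=Rt.as_matrix()[:,2]
print(p,d,Rt.as_euler('xyz'))
delta(p-d*120,Rt)
E
```

```text
[ 572.88 -445.85    9.  ] [ 0.49072769  0.5091123  -0.70710042] [ 3.14159265 -0.78540716  0.80378364]
shift cm [  3.55 -31.31 -11.56] rot deg [ 29.5 -33.6   8. ] | 45.5 ik [[-1.18, 0.98, 0.97, 0.7, 1.57, -0.56], 0.0, 0.0]
```

```bash

python3 -m inch '[0.5,-4,0,5,-5.5,1.5,0.1, 1,-8,0,10,-11.5,2.7,0.1, 1.5,-12,0,15,-17,4,0.1, 2,-16,0,19,-22,5,0.1, 2.5,-20,0,24,-27,6.5,0.1]'
python3 - <<'E'
from plan import *
p,Rt=pick(*MB,-1,np.radians(45),s=-1)
d=Rt.as_matrix()[:,2]
delta(p-d*120,Rt)
c,r,q=cur();print(c,fk(q)[0])
E
```

```text
time: 32.75
tool_pos: [503.9, -394.9, 210.9]
tcp_rot: [-3.129, -0.64, 0.772]
contact_force: [1.1, 0.7, 0.4]
grip_width: 50.6
shift cm [  1.01 -11.21 -11.71] rot deg [ 5.5 -6.3  1.3] | 8.5 ik [[-1.18, 0.98, 0.97, 0.7, 1.57, -0.56], 0.0, 0.0]
[ 503.93202892 -394.88357898  210.91536893] [ 504.80658663 -393.92084124  210.79167465]
```

```bash

python3 -m inch '[0.5,-4,-3,3,-3,0.6,0.1, 1,-8,-6,5.5,-6.3,1.3,0.1, 1,-11.2,-9,5.5,-6.3,1.3,0.1, 1,-11.2,-11,5.5,-6.3,1.3,0.1, 1,-11.2,-11,5.5,-6.3,1.3,0.1]'
python3 - <<'E'
from plan import *
from h import *
p,Rt=pick(*MB,-1,np.radians(45),s=-1)
d=Rt.as_matrix()[:,2]
delta(p-d*120,Rt);delta(p,Rt)
snap('wrist','w8',s=1.4)
c=bot.calibration('wrist')
m,Y=MB;X=np.cross(Y,UP)
for x,y in ((-50,0),(50,0),(0,95),(-56.5,30),(-43.5,30)): print(x,y,(np.array(w2px(c,m+X*x+Y*y+UP*22))*1.4).round())
E
```

```text
time: 33.25
tool_pos: [513.4, -504.9, 96.5]
tcp_rot: [-3.133, -0.788, 0.798]
contact_force: [0.5, 1.0, -0.5]
grip_width: 50.3
shift cm [ 0.06 -0.2  -0.27] rot deg [-0.4 -0.2 -0. ] | 0.4 ik [[-1.18, 0.98, 0.97, 0.7, 1.57, -0.56], 0.0, 0.0]
shift cm [ 5.95  5.91 -8.75] rot deg [-0.4 -0.2 -0. ] | 0.4 ik [[-1.08, 1.05, 1.09, 0.76, 1.37, -0.61], 0.0, 0.0]
-50 0 [395. 233.]
50 0 [247. 233.]
0 95 [308. 371.]
-56.5 30 [405. 272.]
-43.5 30 [385. 272.]
```

View pics/w8.png

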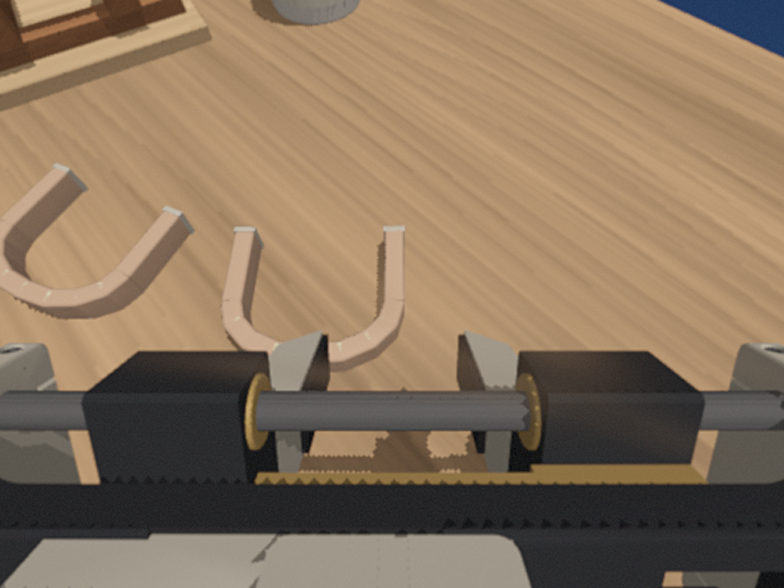

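```bash

python3 -m inch '[1.5,1.5,-2.2,0,0,0,0.1, 3,3,-4.4,0,0,0,0.1, 4,4,-5.8,0,0,0,0.1, 4.5,4.5,-6.6,0,0,0,0.1, 4.5,4.5,-6.6,0,0,0,0.1]'
python3 - <<'E'
from plan import *
p,Rt=pick(*MB,-1,np.radians(45),s=-1)
delta(p+2*np.array([.694,.72,0]),Rt)
E
```

```text
time: 33.8
tool_pos: [560.6, -458.2, 35.3]
tcp_rot: [-3.139, -0.787, 0.806]
contact_force: [0.3, 0.2, -0.0]
grip_width: 50.5
shift cm [ 1.36  1.38 -2.63] rot deg [-0.1  0.  -0.2] | 0.3 ik [[-1.07, 1.04, 1.09, 0.76, 1.37, -0.61], 0.0, 0.0]
```

```bash

python3 -m inch '[0.5,0.5,-0.9,0,0,0,0.1, 1,1,-1.8,0,0,0,0.1, 1.35,1.35,-2.5,0,0,0,0.1, 1.35,1.35,-2.5,0,0,0,0.1, 1.35,1.35,-2.5,0,0,0,0.1]'
python3 -m inch '[0,0,0,0,0,0,-1, 0,0,0,0,0,0,-1, 0,0,0,0,0,0,-1, 0,0,0,0,0,0,-1, 0,0,0,0,0,0,-1]'
```

```text
time: 34.3
tool_pos: [574.1, -444.6, 10.0]
tcp_rot: [-3.139, -0.787, 0.806]
contact_force: [0.0, -0.3, -0.3]
grip_width: 50.5
time: 34.8
tool_pos: [574.0, -444.7, 10.1]
tcp_rot: [-3.139, -0.787, 0.806]
contact_force: [-0.7, 1.1, 0.0]
grip_width: 15.1
```

```bash

python3 -m inch '[0,0,0,0,0,0,-1, 0,0,0,0,0,0,-1, 0,0,0,0,0,0,-1, 0,0,0,0,0,0,-1, 0,0,0,0,0,0,-1]'
python3 - <<'E'
from h import *
snap('wrist','w9',s=1.4);snap('top','t9',(330,170,470,290),5)
E
```

```text
time: 35.3
tool_pos: [573.9, -444.6, 10.1]
tcp_rot: [-3.138, -0.787, 0.806]
contact_force: [-0.5, 0.5, 0.6]
grip_width: 13.0
```

View pics/w9.png

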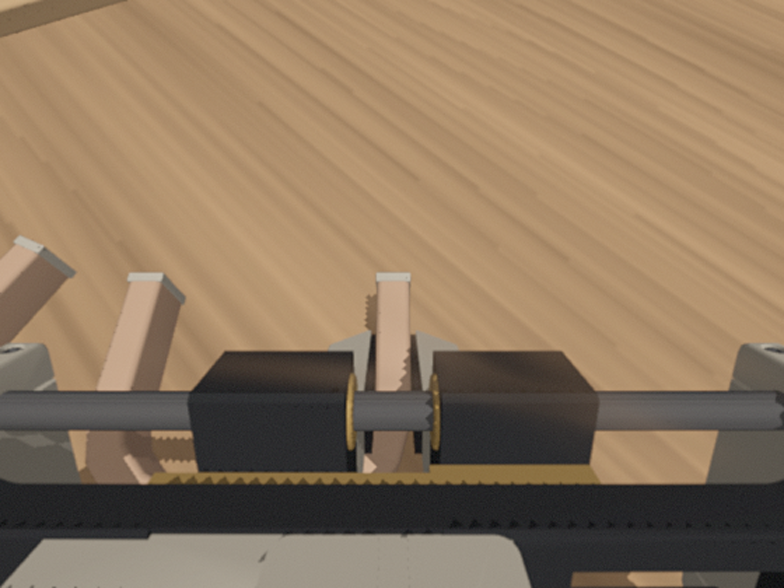

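View pics/t9.png

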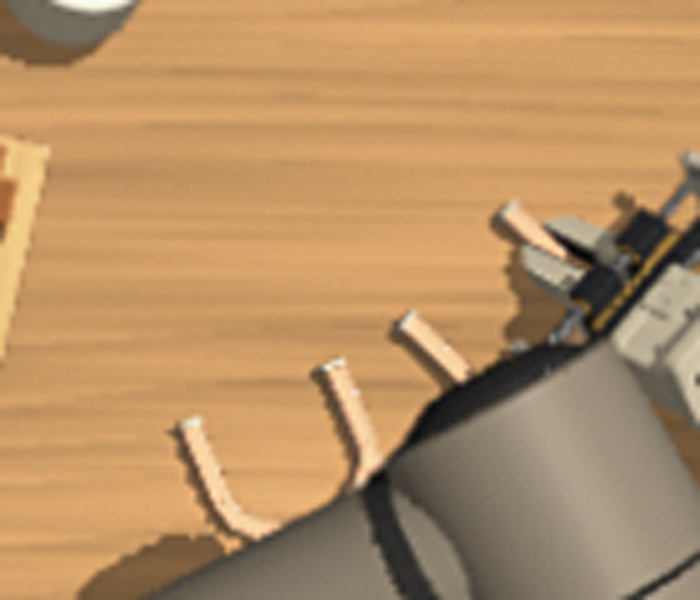

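```bash

python3 - <<'E'
from plan import *
from h import *
c=bot.calibration('wrist');p,_,_=cur()
F=np.array([.694,.72,0])
for u,v in ((394,274),(146,275)):
    f=px2w(c,u/1.4,v/1.4,22);print(f,'F',(f-p)@F,'X',(f-p)@np.cross(-F,UP))
E
python3 -m inch '[0,0,2,0,0,0,-1, 0,0,5,0,0,0,-1, 0,0,9,0,0,0,-1, 0,0,13,0,0,0,-1, 0,0,17,0,0,0,-1]'
python3 - <<'E'
from plan import *
p,Rt=place(-52,BY,-1,np.radians(45),s=-1,lift=60)
delta(p,Rt)
E
```

```text
[ 595.72431654 -422.44198543   22.        ] F 31.0729656058667 X -0.3279574580406962
[ 522.94086451 -353.34302472   22.        ] F 30.31250160720519 X 100.03080673642398
time: 35.9
tool_pos: [573.9, -444.6, 183.1]
tcp_rot: [-3.14, -0.787, 0.807]
contact_force: [0.8, -0.8, -1.7]
grip_width: 13.1
shift cm [ 1.07 37.42 -0.31] rot deg [-80.1  43.2  24.1] | 94.1 ik [[0.11, 0.7, 1.32, -0.73, 1.48, 0.55], 0.0, 0.0]
```

```bash

python3 -m inch '[0,1,1,-6.5,3.5,2,-1, 0,3,2,-13,7,4,-1, 0,5,3,-20,10.5,6,-1, 0,8,4,-26.5,14,8,-1, 0,11,4,-33,17.5,10,-1]'
python3 - <<'E'
from plan import *
p,Rt=place(-52,BY,-1,np.radians(45),s=-1,lift=60,yg=31,z=10)
delta(p,Rt);print(cur()[2])
E
```

```text
time: 36.4
tool_pos: [574.5, -334.6, 227.6]
tcp_rot: [3.022, -0.138, 1.042]
contact_force: [1.4, 0.7, -2.7]
grip_width: 13.4
shift cm [ 1.03 26.52 -4.66] rot deg [-46.7  25.8  13.7] | 55.1 ik [[0.12, 0.7, 1.32, -0.73, 1.48, 0.55], 0.0, 0.0]
[-0.71823304  0.53841524  1.22152685  0.16333794  1.29228298 -0.21959186]
```

```bash

python3 -m inch '[0.2,3,0,-6.5,3.6,2,-1, 0.4,6.5,0,-13,7.2,4,-1, 0.6,10,0,-20,11,6,-1, 0.8,13.5,0,-26.5,14.6,8,-1, 1,17,0,-33,18.2,9.7,-1]'
python3 - <<'E'
from plan import *
p,Rt=place(-52,BY,-1,np.radians(45),s=-1,lift=60,yg=31,z=10)
delta(p,Rt);print(cur()[2])
E
```

```text
time: 36.9
tool_pos: [585.0, -162.9, 230.4]
tcp_rot: [3.06, 0.522, 1.224]
contact_force: [-0.0, 0.4, -2.4]
grip_width: 12.6
shift cm [-0.02  9.35 -4.94] rot deg [-13.4   7.8   4. ] | 16.1 ik [[0.12, 0.7, 1.32, -0.73, 1.48, 0.55], 0.0, 0.0]
[-0.13378529  0.53688332  1.32250554 -0.54143126  1.34738435  0.33143545]
```

```bash

python3 -m inch '[0,2,0,-5,3,1.5,-1, 0,4,0,-10,5.8,3,-1, 0,6,0,-13.4,7.8,4,-1, 0,8,-1,-13.4,7.8,4,-1, 0,9.3,-2,-13.4,7.8,4,-1]'
python3 - <<'E'
from plan import *
from h import *
p,Rt=place(-52,BY,-1,np.radians(45),s=-1,lift=60,yg=31,z=10)
delta(p,Rt);print(cur()[2])
snap('wrist','w10',s=1.4);snap('scene','s10',(170,150,330,270),5)
E
```

```text
time: 37.4
tool_pos: [585.2, -67.8, 210.8]
tcp_rot: [3.138, 0.783, 1.343]
contact_force: [0.9, -0.5, -2.3]
grip_width: 12.9
shift cm [-0.04 -0.16 -2.98] rot deg [-0.1  0.2 -0.1] | 0.2 ik [[0.12, 0.7, 1.32, -0.73, 1.48, 0.55], 0.0, 0.0]
[ 0.11617765  0.66681915  1.28521455 -0.72848418  1.52493508  0.50647576]
```

View pics/w10.png

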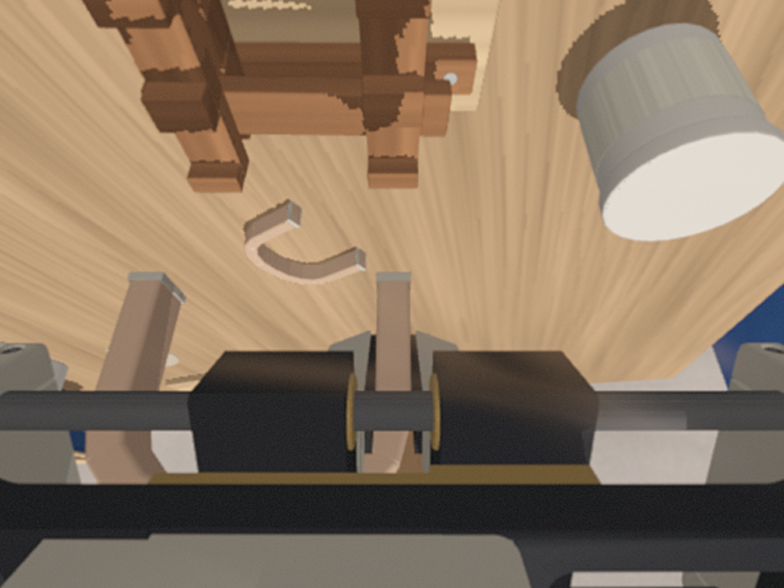

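View pics/s10.png

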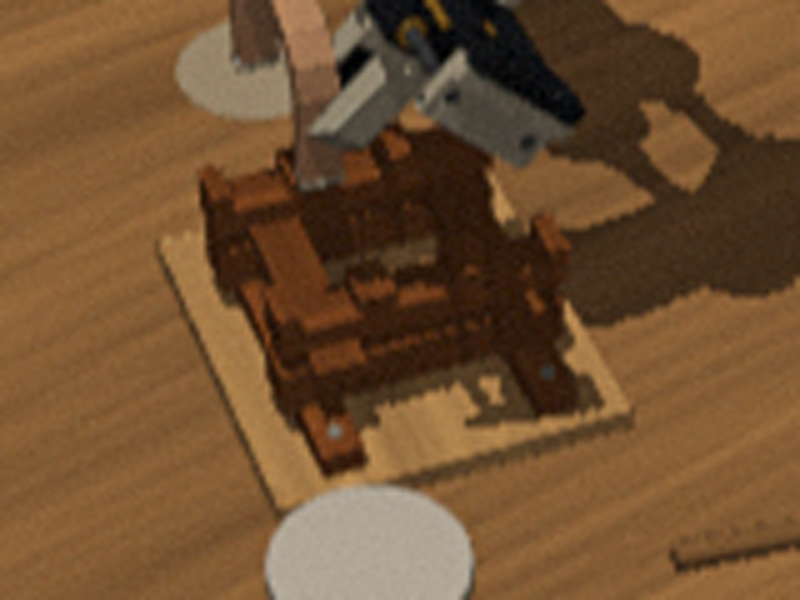

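```bash

python3 - <<'E'
from plan import *
from h import *
c=bot.calibration('wrist');im=cv2.imread('pics/w10_raw.png');im=cv2.resize(im[:150,60:360],None,fx=2.6,fy=2.6,interpolation=cv2.INTER_CUBIC)
for sx in (1,-1):
  for y in (-80,-68,-36,-16,16):
    for e in (-14,14):
      u,v=w2px(c,BC+BX*(50*sx+e)+BY*y+UP*102);cv2.circle(im,(int((u-60+.5)*2.6),int((v+.5)*2.6)),2,(0,255,0),-1)
cv2.imwrite('pics/ov.png',im)
E
```

```text
(no output)
```

View pics/ov.png

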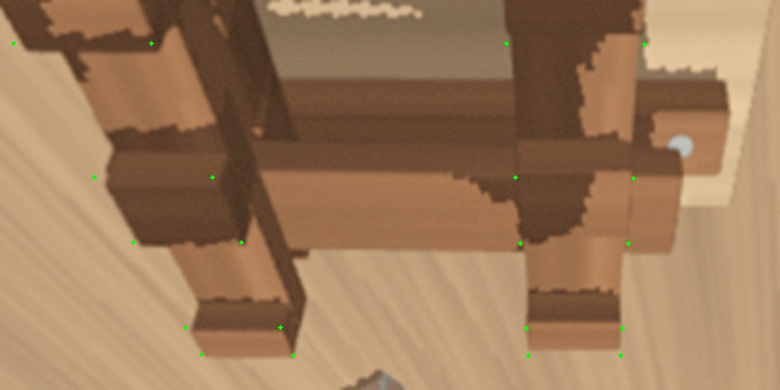

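```bash

python3 -m inch '[0,-0.2,-2,0,0,0,-1, 0,-0.2,-4,0,0,0,-1, 0,-0.2,-6,0,0,0,-1, 0,-0.2,-7.2,0,0,0,-1, 0,-0.2,-7.2,0,0,0,-1]'
python3 - <<'E'
from plan import *
from h import *
p,Rt=place(-52,BY,-1,np.radians(45),s=-1,lift=0,yg=31,z=10)
delta(p,Rt)
snap('wrist','w11',s=1.4);snap('scene','s11',(170,150,330,270),5)
E
```

```text
time: 38.0
tool_pos: [583.9, -71.1, 136.0]
tcp_rot: [-3.137, 0.784, 1.348]
contact_force: [-0.6, 0.2, -1.4]
grip_width: 12.8
shift cm [ 0.09  0.17 -1.5 ] rot deg [-0.1 -0.2 -0. ] | 0.2 ik [[0.12, 0.77, 1.36, -0.74, 1.39, 0.63], 0.0, 0.0]
```

View pics/w11.png

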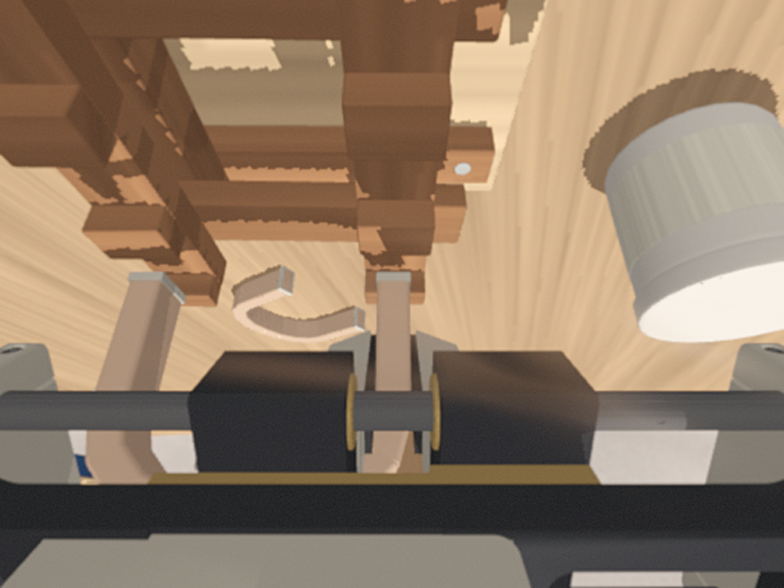

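View pics/s11.png

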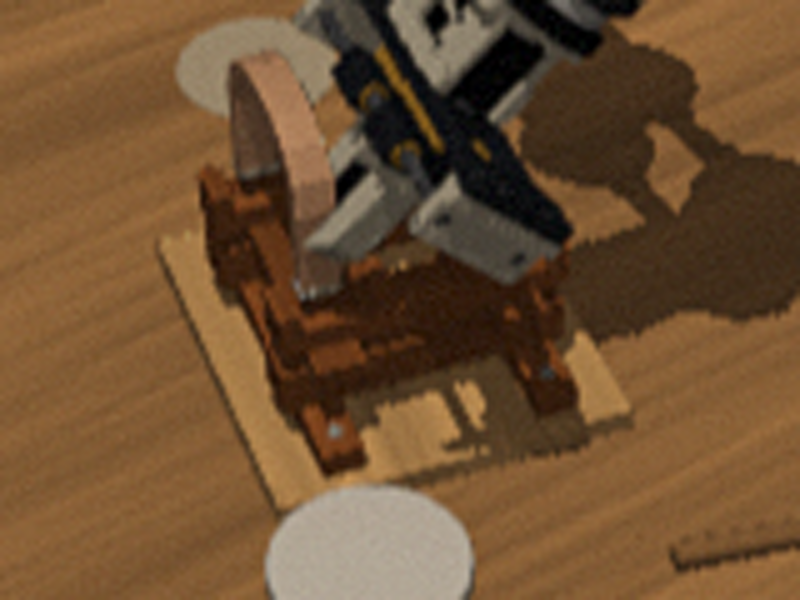

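```bash

python3 -m inch '[0.1,0.17,0,0,0,0,-1, 0.1,0.17,0,0,0,0,-1, 0.1,0.17,-0.4,0,0,0,-1, 0.1,0.17,-0.8,0,0,0,-1, 0.1,0.17,-0.8,0,0,0,-1]'
python3 - <<'E'
from plan import *
from h import *
p,Rt=place(-52,BY,-1,np.radians(45),s=-1,lift=0,yg=31,z=10)
delta(p,Rt)
snap('wrist','w12',(100,120,420,300),2.4);snap('scene','s12',(170,150,330,270),5)
E
```

```text
time: 38.6
tool_pos: [585.6, -69.1, 129.3]
tcp_rot: [-3.14, 0.784, 1.346]
contact_force: [0.1, 0.5, -1.8]
grip_width: 12.7
shift cm [-0.08 -0.03 -0.83] rot deg [-0.1 -0.1 -0.1] | 0.1 ik [[0.12, 0.77, 1.36, -0.74, 1.39, 0.63], 0.0, 0.0]
```

View pics/w12.png

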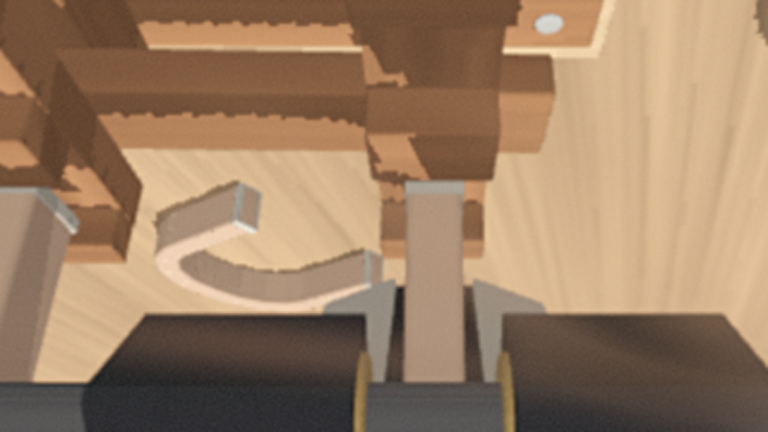

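View pics/s12.png

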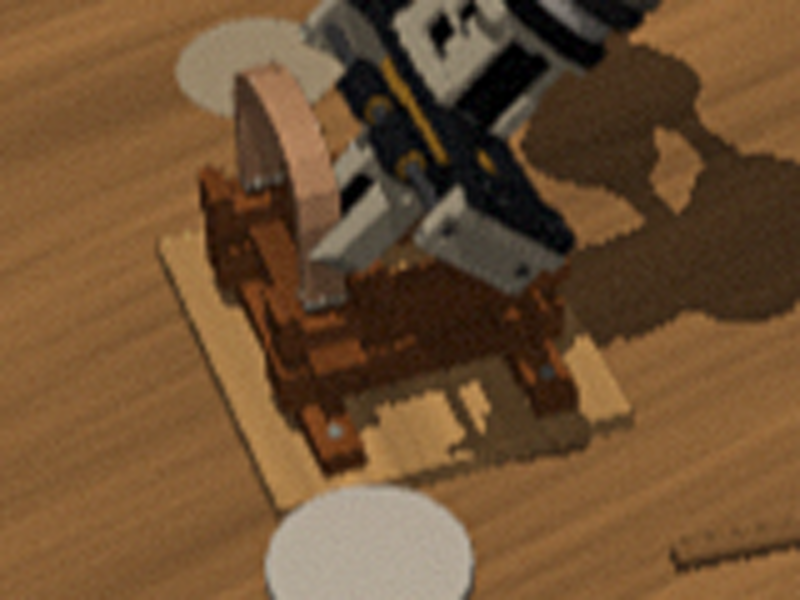

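```bash

python3 -m inch '[-0.05,0,-0.2,0,0,0,-1, -0.05,0,-0.4,0,0,0,-1, -0.05,0,-0.6,0,0,0,-1, -0.05,0,-0.75,0,0,0,-1, -0.05,0,-0.75,0,0,0,-1]'
```

```text
time: 39.2
tool_pos: [585.2, -69.1, 122.0]
tcp_rot: [-3.14, 0.784, 1.346]
contact_force: [0.0, 1.2, -1.0]
grip_width: 12.8
```

```bash

python3 -m inch '[0,0,-0.1,0,0,0,-1, 0,0,-0.15,0,0,0,-1, 0,0,-0.2,0,0,0,-1, 0,0,-0.2,0,0,0,-1, 0,0,-0.2,0,0,0,-1]'
```

```text
time: 39.7
tool_pos: [585.4, -69.2, 121.6]
tcp_rot: [3.141, 0.785, 1.344]
contact_force: [-1.4, 3.1, 6.5]
grip_width: 12.6
```

```bash

python3 -m inch '[0,0,0,0,0,0,-0.5, 0,0,0,0,0,0,-0.2, 0,0,0,0,0,0,0.1, 0,0,0,0,0,0,0.1, 0,0,0,0,0,0,0.1]'
python3 -m inch '[0.3,1.2,1.2,0,0,0,0.1, 0.6,2.6,2.7,0,0,0,0.1, 1,4.1,4.2,0,0,0,0.1, 1.6,6.9,7.1,0,0,0,0.1, 2.2,9.6,9.9,0,0,0,0.1]'
python3 - <<'E'
from h import *
snap('wrist','w13',s=1.4);snap('scene','s13',(170,150,330,270),5)
E
```

```text
time: 40.2
tool_pos: [585.4, -69.2, 121.4]
tcp_rot: [3.141, 0.785, 1.345]
contact_force: [-0.3, -0.6, -0.2]
grip_width: 47.5
time: 40.7
tool_pos: [607.2, 27.4, 221.1]
tcp_rot: [-3.14, 0.785, 1.345]
contact_force: [1.3, -0.3, 0.1]
grip_width: 50.6
```

View pics/w13.png

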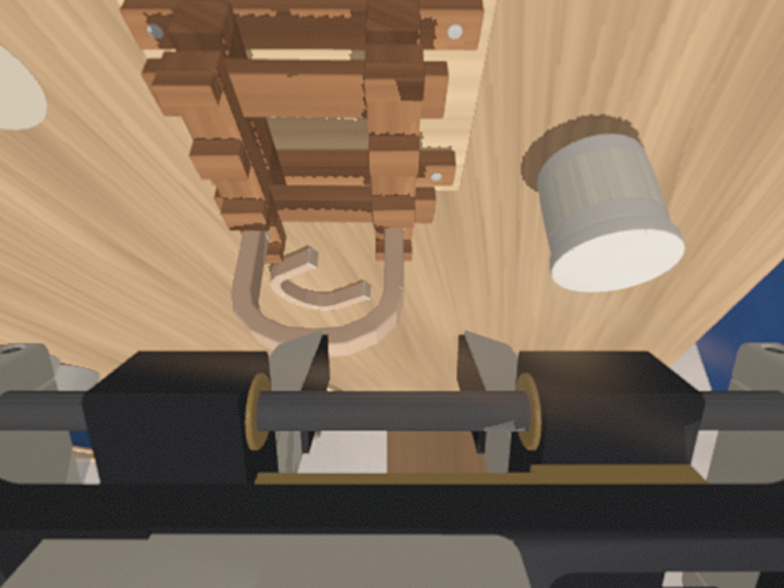

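View pics/s13.png

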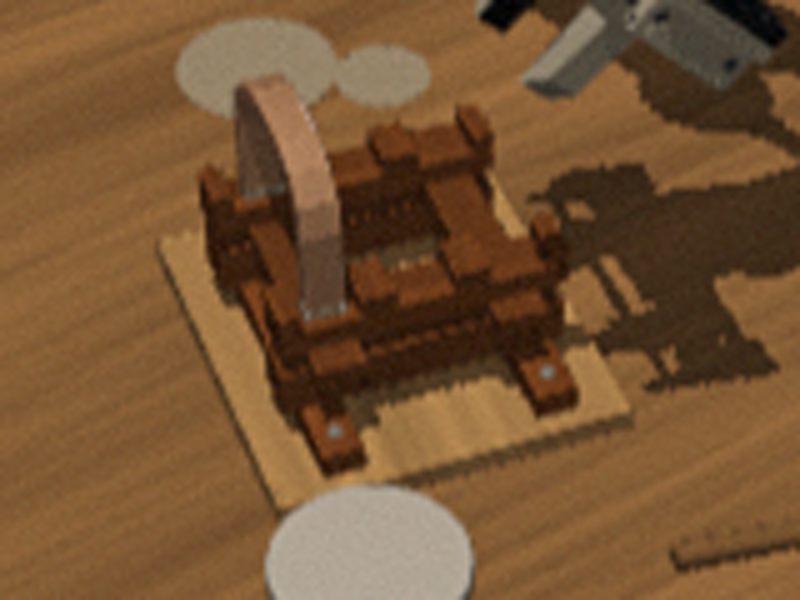

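```bash

python3 -m inch '[0,0,3,5,-3,-1.5,0.1, 0,0,6,11,-6,-3,0.1, 0,0,9,17,-9,-5,0.1, 0,-2,10,23,-12,-7,0.1, 0,-5,10,30,-15,-9,0.1]'
python3 - <<'E'
from plan import *
p,Rt=pick(*MA,-1,np.radians(45),s=-1)
d=Rt.as_matrix()[:,2]
delta(p-d*120,Rt)
E
```

```text
time: 41.3
tool_pos: [610.1, -19.3, 326.1]
tcp_rot: [3.041, 0.195, 1.137]
contact_force: [0.4, 0.4, -0.3]
grip_width: 50.4
shift cm [-22.31 -33.07 -23.22] rot deg [ 43.8 -37.4 -37.6] | 68.8 ik [[-1.35, 0.57, 1.93, 0.93, 1.05, -0.82], 0.0, 0.0]
```

```bash

python3 -m inch '[-1,-4,0,5,-4,-4,0.1, -3,-8,0,10,-8.5,-8.5,0.1, -6,-13,0,15,-13,-13,0.1, -9,-18,0,20,-17.5,-17.5,0.1, -12,-22,0,25.5,-22,-22,0.1]'
python3 - <<'E'
from plan import *
p,Rt=pick(*MA,-1,np.radians(45),s=-1)
d=Rt.as_matrix()[:,2]
delta(p-d*120,Rt)
E
```

```text
time: 41.8
tool_pos: [498.2, -227.5, 326.1]
tcp_rot: [2.991, -0.392, 0.742]
contact_force: [1.3, -0.9, -0.5]
grip_width: 50.7
shift cm [-11.12 -12.24 -23.23] rot deg [ 18.2 -15.2 -15.2] | 28.2 ik [[-1.35, 0.57, 1.93, 0.93, 1.05, -0.82], 0.0, 0.0]
```

```bash

python3 -m inch '[-3,-3,-4,5,-4,-4,0.1, -6,-6,-8,10,-8.5,-8.5,0.1, -8,-9,-12,15,-12,-12,0.1, -10,-12,-16,18.2,-15.2,-15.2,0.1, -11,-12.2,-18,18.2,-15.2,-15.2,0.1]'
python3 - <<'E'
from plan import *
from h import *
p,Rt=pick(*MA,-1,np.radians(45),s=-1)
d=Rt.as_matrix()[:,2]
delta(p-d*120,Rt);delta(p,Rt)
snap('wrist','w14',s=1.4)
c=bot.calibration('wrist')
m,Y=MA;X=np.cross(Y,UP)
for x,y in ((-50,0),(50,0),(0,95)): print(x,y,(np.array(w2px(c,m+X*x+Y*y+UP*22))*1.4).round())
E
```

```text
time: 42.3
tool_pos: [385.4, -351.4, 143.4]
tcp_rot: [-3.138, -0.786, 0.378]
contact_force: [1.1, -1.3, -0.5]
grip_width: 50.6
shift cm [ 0.17  0.14 -4.96] rot deg [-0.2 -0.   0.4] | 0.4 ik [[-1.35, 0.57, 1.93, 0.93, 1.05, -0.82], 0.0, 0.0]
shift cm [  8.03   3.35 -13.44] rot deg [-0.2 -0.   0.4] | 0.4 ik [[-1.17, 0.75, 1.93, 1.16, 0.88, -0.95], 0.0, 0.0]
-50 0 [394. 254.]
50 0 [262. 255.]
0 95 [319. 379.]
```

View pics/w14.png

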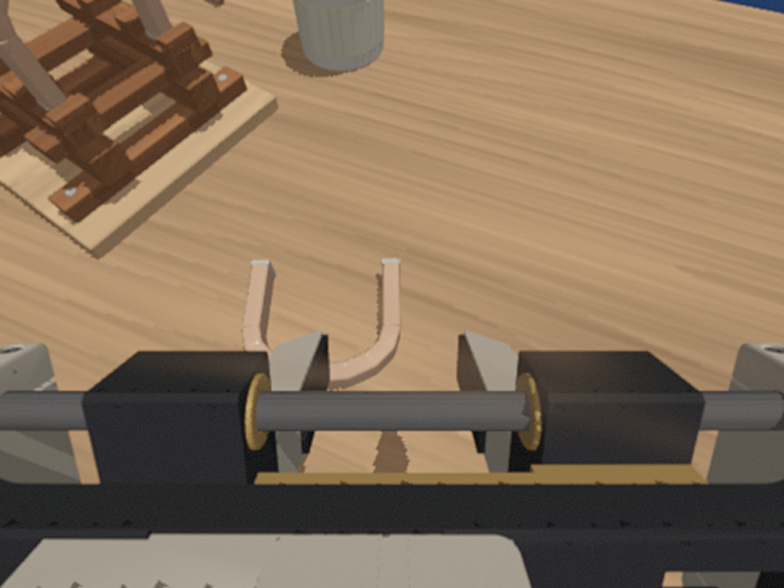

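```bash

python3 - <<'E'
from plan import *
from h import *
# project using camera at current pose
c=bot.calibration('wrist')
a=px2w(c,391/1.4,261/1.4,22);b=px2w(c,261/1.4,262/1.4,22);print(a,b,np.linalg.norm(a-b))
m=(a+b)/2;m[2]=0;X=(b-a)/np.linalg.norm(b-a);Y=np.cross(UP,X);print(m.tolist(),Y.tolist())
p,Rt=pick(m,Y,-1,np.radians(45),s=-1);delta(p,Rt);d=Rt.as_matrix()[:,2];delta(p-40*d,Rt)
E
```

```text
[ 486.70519854 -306.52891192   22.        ] [ 450.24303835 -216.26140397   22.        ] 97.35354188298662
[468.47411844877774, -261.3951579480181, 0.0] [-0.9272133936100202, -0.3745334734175165, 0.0]
shift cm [  7.68   3.23 -12.85] rot deg [-0.5 -0.3  0.2] | 0.6 ik [[-1.18, 0.74, 1.94, 1.16, 0.88, -0.96], 0.0, 0.0]
shift cm [  5.05   2.17 -10.02] rot deg [-0.5 -0.3  0.2] | 0.6 ik [[-1.24, 0.68, 1.95, 1.08, 0.93, -0.91], 0.0, 0.0]
```

```bash

python3 - <<'E'
from plan import *
from h import *
c=bot.calibration('wrist')
snap('wrist','w15',(160,170,320,290),5)
m,Y=MA;X=np.cross(Y,UP)
for x,y in ((-50,0),(50,0)): print(x,y,((np.array(w2px(c,m+X*x+Y*y+UP*22))-[160,170])*5+2).round())
E
```

```text
-50 0 [610.  59.]
50 0 [137.  64.]
```

View pics/w15.png

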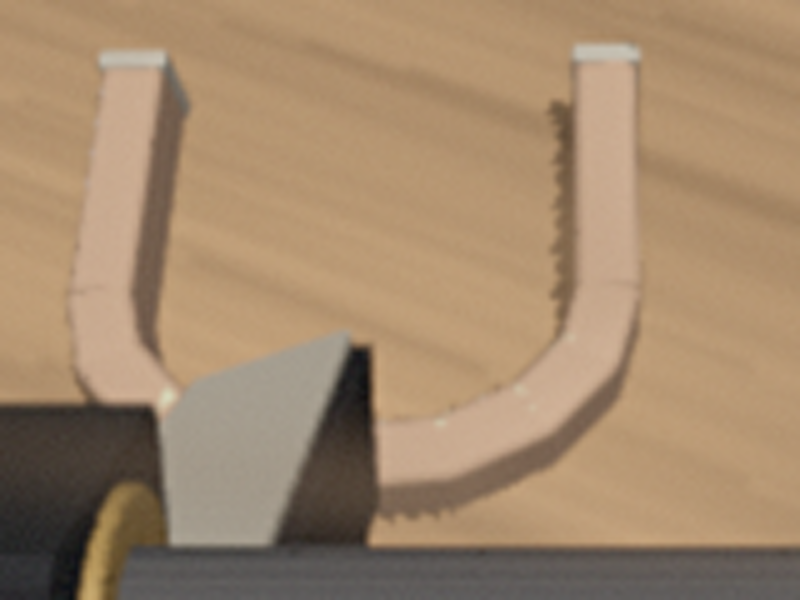

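```bash

python3 - <<'E'
from plan import *
m,Y=MA;p,Rt=pick(m-2.5*Y,Y,-1,np.radians(45),s=-1);d=Rt.as_matrix()[:,2];delta(p-35*d,Rt)
E
```

```text
shift cm [  6.04   2.37 -10.7 ] rot deg [-0.5 -0.3  0.3] | 0.7 ik [[-1.21, 0.69, 1.94, 1.09, 0.92, -0.91], 0.0, 0.0]
```

```bash

python3 -m inch '[0.6,0.3,-3,-0.5,-0.3,0.3,0.1, 1.5,0.6,-6,-0.5,-0.3,0.3,0.1, 3.5,1.4,-8.5,-0.5,-0.3,0.3,0.1, 6,2.4,-10.7,-0.5,-0.3,0.3,0.1, 6,2.4,-10.7,-0.5,-0.3,0.3,0.1]'
python3 - <<'E'
from plan import *
m,Y=MA;p,Rt=pick(m-2.5*Y,Y,-1,np.radians(45),s=-1);delta(p,Rt)
E
```

```text
time: 42.9
tool_pos: [446.2, -322.8, 32.5]
tcp_rot: [-3.135, -0.786, 0.386]
contact_force: [-0.0, 0.6, 0.6]
grip_width: 50.6
shift cm [ 2.18  0.58 -2.35] rot deg [-0.3 -0.1 -0.1] | 0.3 ik [[-1.16, 0.75, 1.93, 1.17, 0.88, -0.95], 0.0, 0.0]
```

```bash

python3 -m inch '[0.7,0.2,-0.8,0,0,0,0.1, 1.4,0.4,-1.5,0,0,0,0.1, 2,0.6,-2.2,0,0,0,0.1, 2.1,0.6,-2.2,0,0,0,0.1, 2.1,0.6,-2.2,0,0,0,0.1]'
python3 - <<'E'
from plan import *
m,Y=MA;p,Rt=pick(m-2.5*Y,Y,-1,np.radians(45),s=-1);delta(p,Rt)
E
```

```text
time: 43.4
tool_pos: [467.3, -316.9, 10.6]
tcp_rot: [-3.135, -0.786, 0.386]
contact_force: [0.8, 0.7, -1.2]
grip_width: 50.7
shift cm [ 0.07 -0.01 -0.16] rot deg [-0.2 -0.  -0.1] | 0.3 ik [[-1.16, 0.75, 1.93, 1.17, 0.88, -0.95], 0.0, 0.0]
```

```bash

python3 -m inch '[0,0,0,0,0,0,-1, 0,0,0,0,0,0,-1, 0,0,0,0,0,0,-1, 0,0,0,0,0,0,-1, 0,0,0,0,0,0,-1]'
python3 -m inch '[0,0,0,0,0,0,-1, 0,0,0,0,0,0,-1, 0,0,0,0,0,0,-1, 0,0,0,0,0,0,-1, 0,0,0,0,0,0,-1]'
python3 - <<'E'
from plan import *
from h import *
c=bot.calibration('wrist');np.save('c.npy',c,allow_pickle=True);print(cur()[0])
snap('wrist','w16',s=1.4)
E
```

```text
time: 43.9
tool_pos: [467.2, -317.0, 10.7]
tcp_rot: [-3.136, -0.786, 0.386]
contact_force: [-0.6, 0.0, -0.9]
grip_width: 14.8
time: 44.4
tool_pos: [467.2, -317.0, 10.7]
tcp_rot: [-3.136, -0.786, 0.386]
contact_force: [-0.7, -1.3, -0.2]
grip_width: 12.3
[ 467.17212633 -316.95707036   10.69161178]
```

View pics/w16.png

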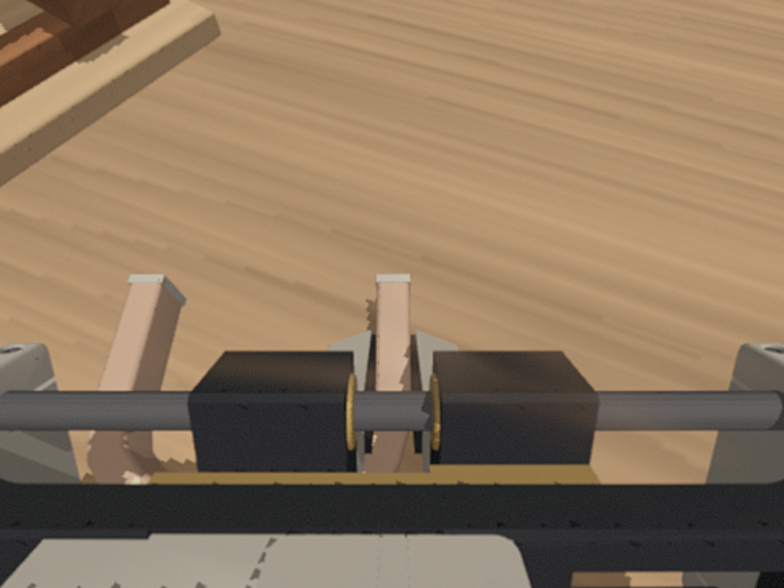

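```bash

python3 -m inch '[0,0,2,0,0,0,-1, 0,0,5,0,0,0,-1, 0,0,9,0,0,0,-1, 0,0,13.5,0,0,0,-1, 0,0,18,0,0,0,-1]'
python3 - <<'E'
from plan import *
p,Rt=place(52,BY,-1,np.radians(45),s=-1,lift=60,yg=30.5,z=10.7)
delta(p,Rt)
E
```

```text
time: 44.95
tool_pos: [466.8, -316.5, 191.8]
tcp_rot: [-3.134, -0.785, 0.384]
contact_force: [0.9, -0.6, -0.6]
grip_width: 12.5
shift cm [14.16 34.91 -1.13] rot deg [-71.   59.9  42.9] | 102.3 ik [[0.26, 0.79, 1.13, -0.68, 1.64, 0.59], 0.0, 0.0]
```

```bash

python3 -m inch '[0,0,3,-5.5,4.7,3.3,-1, 0,0,6.5,-11,9.4,6.6,-1, 0.5,1,10,-16.5,14,10,-1, 1,2,13,-22,18.7,13.3,-1, 2,3,15,-28,23.5,16.8,-1]'
python3 - <<'E'
from plan import *
p,Rt=place(52,BY,-1,np.radians(45),s=-1,lift=60,yg=30.5,z=10.7)
delta(p,Rt)
E
```

```text
time: 45.45
tool_pos: [486.7, -286.9, 345.2]
tcp_rot: [2.944, -0.169, 0.786]
contact_force: [0.5, 0.3, -3.0]
grip_width: 12.9
shift cm [ 12.16  31.95 -16.47] rot deg [-42.6  36.5  25.8] | 61.8 ik [[0.26, 0.79, 1.13, -0.68, 1.64, 0.59], 0.0, 0.0]
```

```bash

python3 -m inch '[1.5,4,0,-5.5,4.7,3.3,-1, 3.5,9,0,-11,9.4,6.6,-1, 5.5,14,0,-16.5,14,10,-1, 7.5,19,0,-22,18.7,13.3,-1, 9,24,0,-28,24,17,-1]'
python3 - <<'E'
from plan import *
p,Rt=place(52,BY,-1,np.radians(45),s=-1,lift=60,yg=30.5,z=10.7)
delta(p,Rt)
E
```

```text
time: 45.95
tool_pos: [573.0, -57.9, 345.9]
tcp_rot: [2.993, 0.472, 1.101]
contact_force: [2.1, -1.5, -0.9]
grip_width: 12.7
shift cm [  3.54   9.05 -16.54] rot deg [-14.5  12.6   8.8] | 21.1 ik [[0.26, 0.79, 1.13, -0.68, 1.64, 0.59], 0.0, 0.0]
```

```bash

python3 -m inch '[1,3,0,-5,4.3,3,-1, 2,6,0,-10,8.6,6,-1, 3,8,-1,-14.5,12.6,8.8,-1, 3.5,9,-3,-14.5,12.6,8.8,-1, 3.5,9,-5,-14.5,12.6,8.8,-1]'
python3 -m inch '[0,0,-1,0,0,0,-1, 0,0,-3,0,0,0,-1, 0,0,-5,0,0,0,-1, 0,0,-6.5,0,0,0,-1, 0,0,-6.5,0,0,0,-1]'
python3 - <<'E'
from plan import *
from h import *
p,Rt=place(52,BY,-1,np.radians(45),s=-1,lift=0,yg=30.5,z=10.7)
delta(p,Rt)
snap('wrist','w17',s=1.4)
snap('scene','s17',(170,130,330,270),4.2)
E
```

```text
time: 46.45
tool_pos: [608.4, 34.9, 293.0]
tcp_rot: [-3.138, 0.785, 1.35]
contact_force: [-0.1, -0.4, -1.7]
grip_width: 13.0
time: 46.95
tool_pos: [607.6, 34.6, 225.8]
tcp_rot: [-3.132, 0.787, 1.354]
contact_force: [-0.1, -0.3, -1.4]
grip_width: 12.7
shift cm [  0.08  -0.19 -10.53] rot deg [-0.  -0.4 -0.2] | 0.4 ik [[0.26, 0.86, 1.18, -0.68, 1.55, 0.66], 0.0, 0.0]
```

View pics/w17.png

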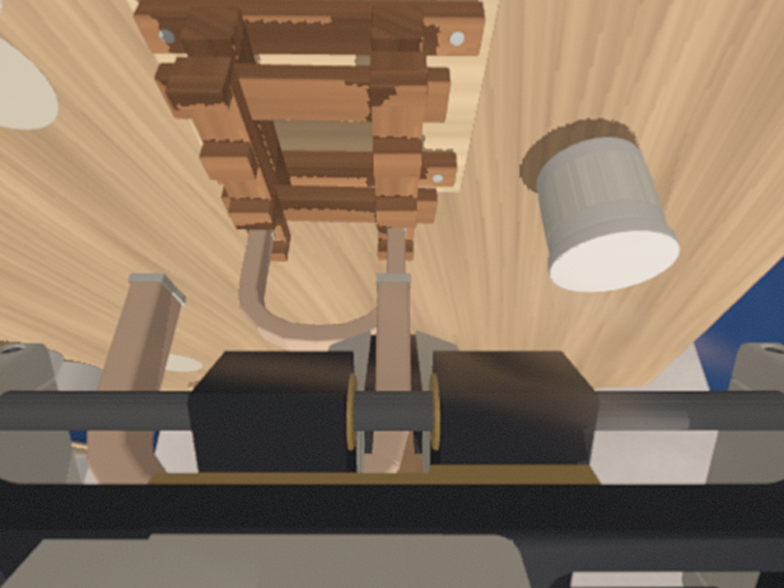

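View pics/s17.png

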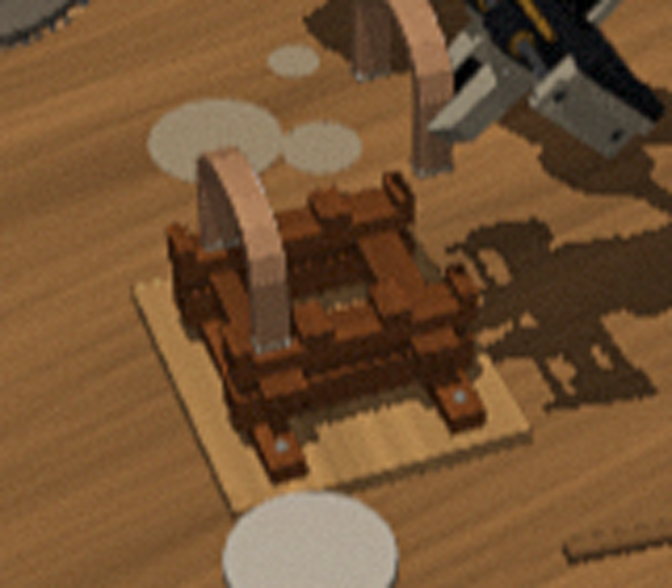

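```bash

python3 - <<'E'
from plan import *
from h import *
c=bot.calibration('wrist');snap('wrist','w18')
im=cv2.imread('pics/w18_raw.png');im=cv2.resize(im[:200,90:350],None,fx=3,fy=3,interpolation=cv2.INTER_CUBIC)
for sx in (1,-1):
  for y in (-80,-68,-36,-16,16,36,68,80):
    for e in (-14,14):
      u,v=w2px(c,BC+BX*(50*sx+e)+BY*y+UP*102);cv2.circle(im,(int((u-90+.5)*3),int((v+.5)*3)),2,(0,255,0),-1)
cv2.imwrite('pics/ov2.png',im)
E
```

```text
(no output)
```

View pics/ov2.png

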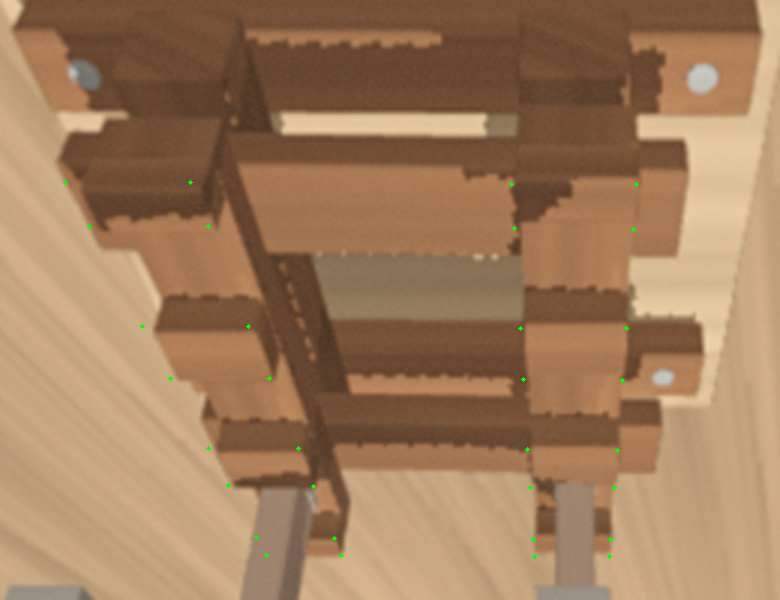

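```bash

python3 -m inch '[0.1,-0.1,-2,0,-0.4,-0.2,-1, 0.1,-0.1,-4.5,0,-0.4,-0.2,-1, 0.1,-0.1,-7,0,-0.4,-0.2,-1, 0.1,-0.1,-8.5,0,-0.4,-0.2,-1, 0.1,-0.1,-8.5,0,-0.4,-0.2,-1]'
python3 - <<'E'
from plan import *
from h import *
p,Rt=place(53,BY,-1,np.radians(45),s=-1,lift=0,yg=30.5,z=10.7)
delta(p,Rt)
E
```

```text
time: 47.6
tool_pos: [609.2, 33.6, 142.8]
tcp_rot: [3.137, 0.784, 1.341]
contact_force: [-0.8, 0.1, -1.7]
grip_width: 12.6
shift cm [-0.07 -0.   -2.23] rot deg [-0.   0.2  0. ] | 0.2 ik [[0.26, 0.86, 1.17, -0.68, 1.55, 0.66], 0.0, 0.0]
```

```bash

python3 -m inch '[-0.1,0,-0.4,0,0,0,-1, -0.1,0,-0.8,0,0,0,-1, -0.1,0,-1.2,0,0,0,-1, -0.1,0,-1.5,0,0,0,-1, -0.1,0,-1.5,0,0,0,-1]'
python3 - <<'E'
from plan import *
from h import *
p,Rt=place(53,BY,-1,np.radians(45),s=-1,lift=0,yg=30.5,z=10.7)
delta(p,Rt)
snap('wrist','w19',s=1.4)
snap('scene','s19',(170,130,330,270),4.2)
E
```

```text
time: 48.1
tool_pos: [608.2, 33.6, 127.6]
tcp_rot: [3.138, 0.785, 1.341]
contact_force: [-0.6, 0.3, -1.3]
grip_width: 12.7
shift cm [ 0.04 -0.   -0.71] rot deg [-0.   0.2  0. ] | 0.2 ik [[0.26, 0.86, 1.17, -0.68, 1.55, 0.66], 0.0, 0.0]
```

View pics/w19.png

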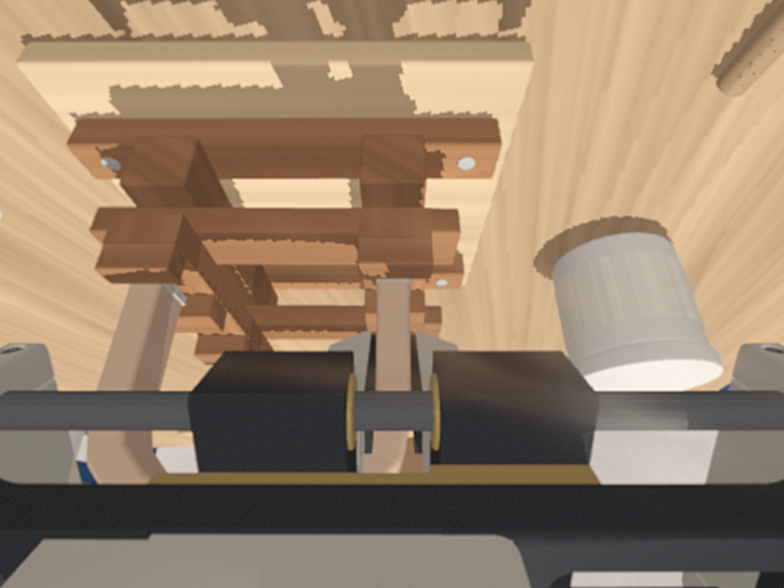

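View pics/s19.png

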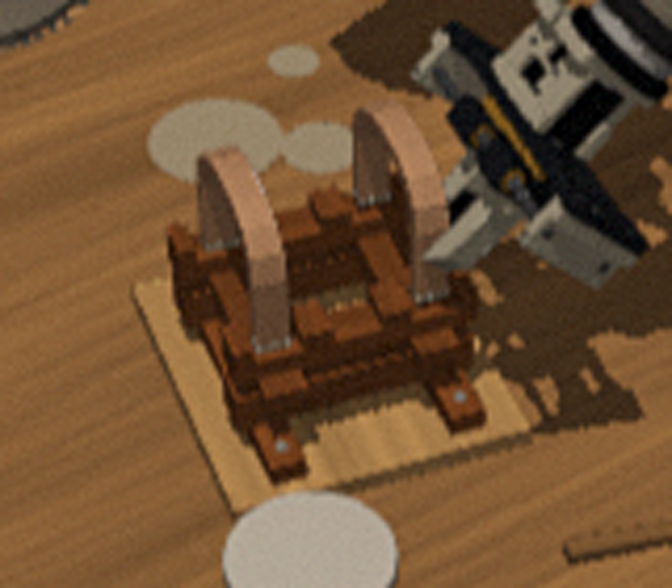

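Feet are already below the tooth tops in the notches, no force. Lower the rest.

```bash

python3 -m inch '[0,0,-0.2,0,0,0,-1, 0,0,-0.4,0,0,0,-1, 0,0,-0.55,0,0,0,-1, 0,0,-0.6,0,0,0,-1, 0,0,-0.65,0,0,0,-1]'

```

```text
time: 48.7
tool_pos: [608.3, 33.6, 121.6]
tcp_rot: [3.137, 0.785, 1.34]
contact_force: [0.9, 1.3, 0.6]
grip_width: 12.6
```

```bash

python3 -m inch '[0,0,-0.05,0,0,0,-1, 0,0,-0.1,0,0,0,-1, 0,0,-0.15,0,0,0,-1, 0,0,-0.15,0,0,0,-1, 0,0,-0.15,0,0,0,-1]'

```

```text
time: 49.2
tool_pos: [608.4, 33.6, 121.4]
tcp_rot: [3.135, 0.785, 1.339]
contact_force: [-1.1, 0.8, 6.1]
grip_width: 12.8
```

Contact (6 N up). Release and retract along the tool axis.

```bash

python3 -m inch '[0,0,0,0,0,0,-0.5, 0,0,0,0,0,0,-0.2, 0,0,0,0,0,0,0.1, 0,0,0,0,0,0,0.1, 0,0,0,0,0,0,0.1]'
python3 -m inch '[0.3,1.2,1.2,0,0,0,0.1, 0.6,2.6,2.7,0,0,0,0.1, 1,4.1,4.2,0,0,0,0.1, 1.6,6.9,7.1,0,0,0,0.1, 2.2,9.6,9.9,0,0,0,0.1]'
python3 -m inch '[0,2,3,0,0,0,0.1, 0,5,6,0,0,0,0.1, 0,9,9,0,0,0,0.1, 0,13,12,0,0,0,0.1, 0,17,12,0,0,0,0.1]'
python3 - <<'E'
from h import *
snap('scene','s20',(170,130,330,270),4.2);snap('top','t20',(230,160,370,280),5)
snap('scene','s21',s=1.4)
E
```

```text
time: 49.7
tool_pos: [608.3, 33.5, 121.2]
tcp_rot: [3.136, 0.785, 1.339]
contact_force: [0.6, 0.3, 0.3]
grip_width: 47.6
time: 50.2
tool_pos: [630.2, 130.1, 221.0]
tcp_rot: [3.137, 0.786, 1.34]
contact_force: [1.5, -0.1, 0.2]
grip_width: 50.6
time: 50.7
tool_pos: [612.0, 275.3, 331.5]
tcp_rot: [3.126, 0.783, 1.337]
contact_force: [-11.6, -4.7, 19.9]
grip_width: 50.4
```

View pics/s20.png

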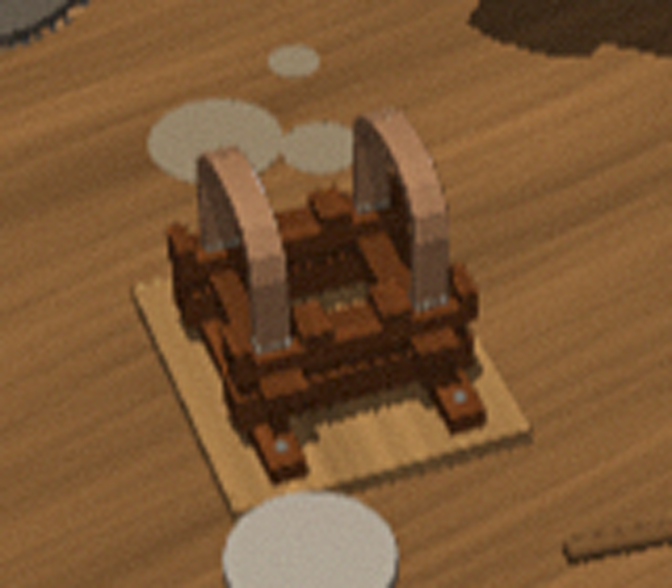

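View pics/t20.png

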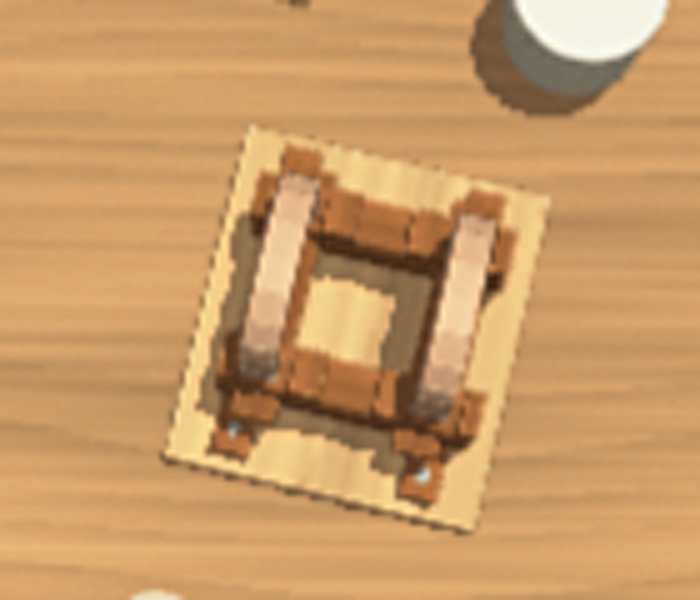

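View pics/s21.png

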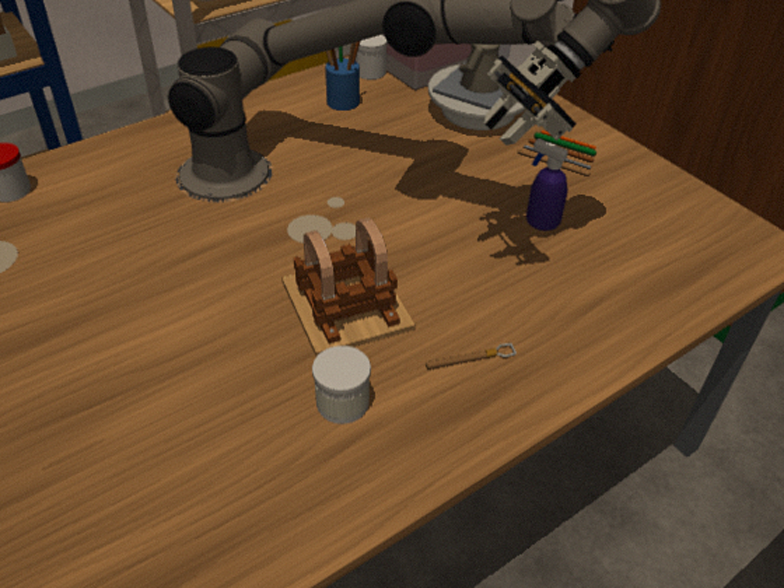

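```bash

python3 -m inch '[0,-2,0,0,0,0,0.1, 0,-3,0,0,0,0,0.1, 0,-3,0,0,0,0,0.1, 0,-3,0,0,0,0,0.1, 0,-3,0,0,0,0,0.1]'
python3 - <<'E'
from h import *
a=cv2.imread('pics/scene0_raw.png');snap('scene','s22');b=cv2.imread('pics/s22_raw.png');c=cv2.imread('pics/s20_raw.png')
for n,(x0,y0,x1,y1) in dict(bottle=(372,95,410,165),tub=(222,248,268,300),tool=(300,240,372,268)).items():
    print(n,np.abs(a[y0:y1,x0:x1].astype(int)-b[y0:y1,x0:x1]).mean().round(1))
print('crib',np.abs(c[150:260,190:300].astype(int)-b[150:260,190:300]).mean())
cv2.imwrite('pics/cmp.png',np.hstack([cv2.resize(v[90:170,350:420],None,fx=5,fy=5) for v in (a,b)]))
E
```

```text
time: 51.35
tool_pos: [611.9, 249.2, 327.7]
tcp_rot: [3.13, 0.784, 1.347]
contact_force: [-0.1, -0.4, -0.1]
grip_width: 50.5
bottle 11.6
tub 2.9
tool 2.9
crib 2.7885123966942147
```

View pics/cmp.png

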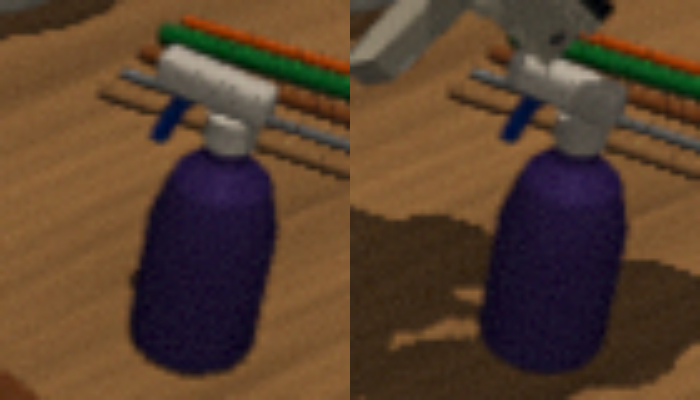

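```bash

python3 - <<'E'
from plan import *
from h import *
c=bot.calibration('top');im=cv2.imread('pics/t20_raw.png');im=cv2.resize(im[160:280,230:370],None,fx=5,fy=5,interpolation=cv2.INTER_CUBIC)
def dot(p,col):
    u,v=w2px(c,p);cv2.circle(im,(int((u-230+.5)*5),int((v-160+.5)*5)),3,col,-1)
for s in (1,-1):
  for a in (80,-80):
    for e in (14,-14):
      dot(BC+BX*(50*s+e)+BY*a+UP*62,(255,0,0)); dot(BC+BX*a+BY*(50*s+e)+UP*76,(0,255,0)); dot(BC+BX*(50*s+e)+BY*a+UP*102,(0,0,255))
  for a in (15,-15,):
    for e in (11,-11): dot(BC+BX*a+BY*(52*s+e)+UP*185,(255,0,255))
cv2.imwrite('pics/ov3.png',im)
E
```

```text
(no output)
```

View pics/ov3.png

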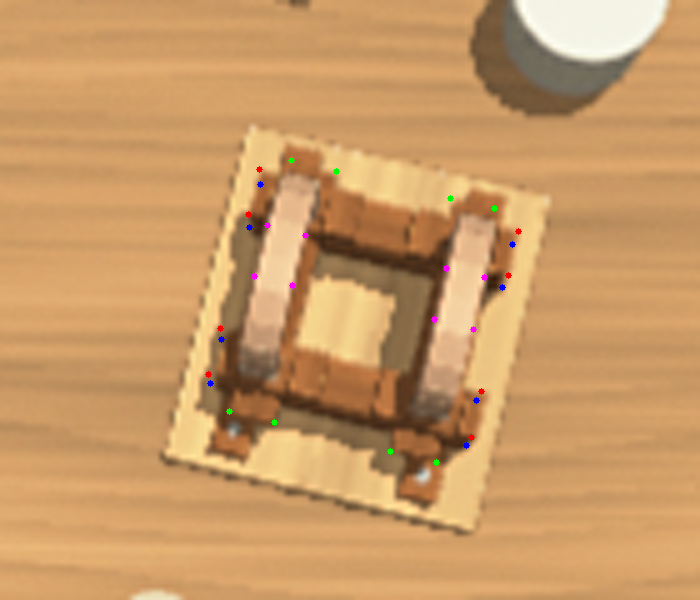

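```bash
python3 -c "
from plant import bot
print(bot.close_job())"
```

```text
the job is handed in; nothing more can be done
None
```

I built the drying crib and stood both washed handles on it. Only two handles were there. The job was handed in at about 51 s of the 210 s allowed.

- **Crib:** The bearers lie across the runners, the laths across the bearers, and the notched battens across the laths with notches up. I aimed each pair for about 100 mm apart, centred on the board. One notched batten sits about 3 mm off in the wrist picture, so that pair is nearer 97 mm.
- **Handles:** Each was gripped by one leg, turned upright and lowered into the outer notches on either side. Both times the tool felt about 6 N of contact with the feet at notch-floor height before I let go.

**Last checks:**
- Top and scene pictures show all layers and both handles within about 3 mm of plan. Both handles look upright with their feet in the notches.
- The spray bottle, tub and loop tool look the same as at the start, and the tool was free of contact.
- None of the bearers or laths appeared to have been knocked.

**One reading that disagreed:** the wrist force showed about 23 N for a moment during the last retreat. Nothing was near the arm in the picture. It was gone at the next reading, and I think it came from the arm reaching its limit.

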